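# Lay out the busbar kit for the next power unit

### The job

Lay out the kit for the next power unit: pile all the brown insulating plates squarely, edges flush, in the middle of the plywood board and in line with it; lay every busbar across both rails of the rack, in line with it, with its heavy copper head on the broad rail, side by side with clear space between them; and carry the open box of nuts level, without spilling, to the middle of the scale's platform. Lift each busbar at its balance point (not by its middle) and keep it level all the way, and leave the screwdriver, tape roll, jar, multimeter and all else on the bench where they are.

Things in the scene. Friction and masses are not known exactly. Their poses are not given: they have to be found in the camera images.
- bar_a_center (a point): Mid-length, 12 mm above the underside, of busbar A (may be absent): aluminium, 200 mm long overall, 18 wide, 24 tall. Its +x end is a heavy copper head: the last 14 mm of the length (shortest of the three heads), 34 wide, 32 tall, same flat underside. x points to the head, z up. It balances 31.5 mm from this point towards the head, 54 mm before the copper. About 353 g.
- bar_a_head (a point): The point in the middle of the copper head of busbar A (mid-length of the copper block, 12 mm above the underside, 93 mm from the bar's mid-length point). Axes as the bar.
- bar_b_center (a point): Mid-length, 12 mm above the underside, of busbar B (may be absent): aluminium, 200 mm long overall, 18 wide, 24 tall. Its +x end is a heavy copper head: the last 20 mm of the length (middle of the three heads), 34 wide, 32 tall, same flat underside. x points to the head, z up. It balances 38.0 mm from this point towards the head, 42 mm before the copper. About 404 g.
- bar_b_head (a point): The point in the middle of the copper head of busbar B (mid-length of the copper block, 12 mm above the underside, 90 mm from the bar's mid-length point). Axes as the bar.
- bar_c_center (a point): Mid-length, 12 mm above the underside, of busbar C (may be absent): aluminium, 200 mm long overall, 18 wide, 24 tall. Its +x end is a heavy copper head: the last 26 mm of the length (longest of the three heads), 34 wide, 32 tall, same flat underside. x points to the head, z up. It balances 42.3 mm from this point towards the head, 32 mm before the copper. About 455 g.
- bar_c_head (a point): The point in the middle of the copper head of busbar C (mid-length of the copper block, 12 mm above the underside, 87 mm from the bar's mid-length point). Axes as the bar.
- plate_1_center (a point): Centre of a flat brown insulating plate (may be absent), 80 mm (its x) by 66 mm (its y) by 14 mm thick, 100 g, four small dark dots on top; all plates are alike and may be piled in any order, either way round or up.
- plate_2_center (a point): Centre of a flat brown insulating plate (may be absent), 80 mm (its x) by 66 mm (its y) by 14 mm thick, 100 g, four small dark dots on top; all plates are alike and may be piled in any order, either way round or up.
- plate_3_center (a point): Centre of a flat brown insulating plate (may be absent), 80 mm (its x) by 66 mm (its y) by 14 mm thick, 100 g, four small dark dots on top; all plates are alike and may be piled in any order, either way round or up.
- plate_4_center (a point): Centre of a flat brown insulating plate (may be absent), 80 mm (its x) by 66 mm (its y) by 14 mm thick, 100 g, four small dark dots on top; all plates are alike and may be piled in any order, either way round or up.
- board_top (a point): Centre of the top of the low fixed plywood board (120 mm along its x, 106 mm along its y, top 8 mm above the table) that the plates are piled on. x is the long direction, z up.
- rack_top (a point): Fixed steel busbar rack: point at rail-top height (40 mm above the table), midway between its grey end cheeks. Two flat rails run along y, 190 mm long: the BROAD one covers x +30 to +75 mm, the narrow one x -95 to -80 mm; the gap between is open to 34 mm below this point. Cheeks: y = +-98 mm, 6 mm thick, 12 mm above the rails.
- nut_box_center (a point): Centre (half-way up, 21 mm above its underside) of the small open grey plastic box, 84 mm (x) by 58 mm (y) by 42 mm tall, walls and floor 4 mm, holding two loose steel nuts; about 170 g in all.
- nut_1_center (a point): Centre of a loose round steel nut, 20 mm across and 12 mm tall, that lies in the grey box.
- nut_2_center (a point): Centre of a loose round steel nut, 20 mm across and 12 mm tall, that lies in the grey box.
- scale_top (a point): Centre of the square steel platform (104 by 104 mm, 38 mm above the table, rigid, does not move) of the fixed white counting scale. The scale's display faces its -x side.
- screwdriver: Bystander: screwdriver about 170 mm long lying on the table.
- tape: Bystander: roll of black tape, 72 mm across, 19 mm tall. Origin under its centre.
- jar: Bystander: small amber jar, 52 mm across, 75 mm tall. Origin under its centre.
- meter: Bystander: grey multimeter 150 x 75 x 34 mm tall. Origin under its centre.
Mind the look-alikes: they are no part of the job. Leave any blue or green look-alike of the part that bears plate_2_center alone.

How it is judged:
At the end, for the whole second after the job is handed in: Plates: one flat pile, centres within 7 mm of each other and 18 mm of the board's centre, in line to 0.12 rad. Busbars: level on both rails, head centre over the broad rail, in line to 0.2 rad, centres and heads 37 mm apart. Box level, within 20 mm of the platform's centre, nuts inside. All at rest (horizontal distance between each of plate_1_center, plate_2_center, plate_3_center, plate_4_center and board_top below 0.018 m and angle between the x axis of each of plate_1_center, plate_2_center, plate_3_center, plate_4_center and the x axis of board_top, either way round below 0.12 rad and angle between the z axis of each of plate_1_center, plate_2_center, plate_3_center, plate_4_center and the z axis of board_top, either way round below 0.06 rad and linear speed of each of plate_1, plate_2, plate_3, plate_4, bar_a, bar_b, bar_c, nut_box below 0.02 m/s and z of plate_1_center in the frame of board_top between 0.002 and 0.056 m and z of plate_2_center in the frame of board_top between 0.002 and 0.056 m and z of plate_3_center in the frame of board_top between 0.002 and 0.056 m and z of plate_4_center in the frame of board_top between 0.002 and 0.056 m and horizontal distance between plate_1_center and plate_2_center below 0.007 m and angle between the x axis of plate_1_center and the x axis of plate_2_center, either way round below 0.12 rad and horizontal distance between each of plate_1_center, plate_2_center and plate_3_center below 0.007 m and angle between the x axis of each of plate_1_center, plate_2_center and the x axis of plate_3_center, either way round below 0.12 rad and horizontal distance between each of plate_1_center, plate_2_center, plate_3_center and plate_4_center below 0.007 m and angle between the x axis of each of plate_1_center, plate_2_center, plate_3_center and the x axis of plate_4_center, either way round below 0.12 rad and x of bar_a_head in the frame of rack_top between 0.026 and 0.079 m and y of bar_a_center in the frame of rack_top between -0.085 and 0.085 m and z of bar_a_center in the frame of rack_top between 0.006 and 0.018 m and angle between the x axis of each of bar_a_center, bar_b_center, bar_c_center and the x axis of rack_top, either way round below 0.2 rad and angle between each of bar_a_center, bar_b_center, bar_c_center, nut_box_center's own z axis and vertical below 0.06 rad and x of bar_b_head in the frame of rack_top between 0.026 and 0.079 m and y of bar_b_center in the frame of rack_top between -0.085 and 0.085 m and z of bar_b_center in the frame of rack_top between 0.006 and 0.018 m and x of bar_c_head in the frame of rack_top between 0.026 and 0.079 m and y of bar_c_center in the frame of rack_top between -0.085 and 0.085 m and z of bar_c_center in the frame of rack_top between 0.006 and 0.018 m and horizontal distance between bar_a_center and bar_b_center above 0.037 m and horizontal distance between bar_a_head and bar_b_head above 0.037 m and horizontal distance between each of bar_a_center, bar_b_center and bar_c_center above 0.037 m and horizontal distance between each of bar_a_head, bar_b_head and bar_c_head above 0.037 m and horizontal distance between nut_box_center and scale_top below 0.02 m and z of nut_box_center in the frame of scale_top between 0.014 and 0.028 m and x of nut_1_center in the frame of nut_box_center between -0.04 and 0.04 m and y of nut_1_center in the frame of nut_box_center between -0.028 and 0.028 m and z of nut_1_center in the frame of nut_box_center between -0.022 and 0.022 m and x of nut_2_center in the frame of nut_box_center between -0.04 and 0.04 m and y of nut_2_center in the frame of nut_box_center between -0.028 and 0.028 m and z of nut_2_center in the frame of nut_box_center between -0.022 and 0.022 m); the robot touches nothing.
It fails at once if a busbar is tipped more than 14 degrees out of level (angle between any of bar_a_center, bar_b_center, bar_c_center's own z axis and vertical above 0.25 rad).
It fails at once if a busbar is carried above the rack by a grip more than 20 mm along the bar from its balance point ((height (world z) of bar_a_center above 0.067 m and contact force between the fingers and bar_a above 1 N and (x of the grasp point in the frame of bar_a_center above 0.0515 m or x of the grasp point in the frame of bar_a_center below 0.0115 m)) or (height (world z) of bar_b_center above 0.067 m and contact force between the fingers and bar_b above 1 N and (x of the grasp point in the frame of bar_b_center above 0.058 m or x of the grasp point in the frame of bar_b_center below 0.018 m)) or (height (world z) of bar_c_center above 0.067 m and contact force between the fingers and bar_c above 1 N and (x of the grasp point in the frame of bar_c_center above 0.0623 m or x of the grasp point in the frame of bar_c_center below 0.0223 m))).
It fails at once if the nut box is tipped more than 17 degrees (angle between nut_box_center's own z axis and vertical above 0.3 rad).
It fails at once if the screwdriver, tape, jar or multimeter is moved more than 30 mm (distance of any of screwdriver, tape, jar, meter from where it was at the start of the episode above 0.03 m).
Of bar_a, bar_b, bar_c only 2 to 3 are there at a start; the rules pass over those that are not, and their reading is None.
Of plate_1, plate_2, plate_3, plate_4 only 3 to 4 are there at a start; the rules pass over those that are not, and their reading is None.
At some moment in a run one of plate_1, plate_2, plate_3, plate_4, nut_box may be knocked a few centimetres aside while the robot is not near it.
It also fails if it takes over 210 s, if anything falls off the work surface, if the arm or the gripper's body presses on something with over 40 N, if the wrist force passes 120 N, or if a joint passes its speed limit or range.

### The arm

A 7-joint arm with a two-finger parallel gripper is mounted at the origin on the work surface. World frame = base frame: x ahead of the robot, y to its left, z up, the work surface at z = 0. Lengths are in m, angles in rad, forces in N, time in s.
With the tool pointing down it reaches from about 0.375 to 0.925 m from the base axis. Payload 3.1 kg.
Tool frame: the origin (TCP) lies midway between the tips of the shut fingers; the grasp point (between the pads) lies 19 mm behind it; z points along the fingers, y is the line along which they close (so a half turn about z gives the same grasp; the last joint's range is limited). The gripper opens to 85 mm and grips with 20 to 120 N. Pads are 22 mm wide; open, the fingers measure 114 mm over their backs; the gripper's body (76 mm by 85 mm) begins 54 mm behind the grasp point. The pads swing forward as they close: fully open they stand 13 mm farther back than shut.
Start: joints at [1.243, 0.383, 0.044, 1.598, -0.018, 1.161, -0.05], TCP at [0.148, -0.633, 0.231] pointing down, gripper open.
Joint ranges: [-2.61, 2.61], [-0.41, 2.15], [-1.48, 1.57], [0, 2.5], [-1.57, 4.71], [0.05, 1.97], [-2.85, 2.85]. Speed limits (rad/s): [2.79, 2.79, 3.14, 3.14, 3.14, 3.14, 3.14].

### API

Orientations are given as a 3x3 rotation matrix whose columns are the frame's x, y, z axes.
In Python, from station import robot, imaging, order gives the robot as it stands.
- The arm moves only by the tool drive_tool, never from a script. Its arguments are lists of equal length, an entry for each row: "rot": the turn, a rotation vector about the tool's x, y, z in degrees, a list of three; "xyz": the shift along the tool's x, y, z in mm, a list of three; "gripper": the finger opening in mm, from 0 to 85.4. In form: {"rot": [[rx, ry, rz], ...], "xyz": [[x, y, z], ...], "gripper": [gripper, ...]}. A call has 1 to 20 rows; each row is the pose to reach, as a shift and turn from the pose commanded when the call began, along the tool's axes at that moment; what a row does not reach only later rows make up. A row lasts 1/10 s, in which the tool goes at most 50 mm and 8.59 degrees, less where a joint would pass 70% of its speed; a pose out of reach is approached as far as the arm can. A call with a gripper value outside its range is refused whole. The fingers move at their own pace and stop on an object; "grip_force" is the grip in N (left out, the last holds). Time passes only in rows, so rows that repeat a pose let the fingers close. It gives the time, the measured TCP pose, the force, the opening and the grip force at its end, in the units of the state.
- robot.get_state(): the state, without advancing time (a new reading comes with each control period).
- imaging.camera(name): name is "side" or "top" or "wrist"; returns the picture (384x512x3 uint8, red, green, blue); there is no depth.
- imaging.camera_model(name): a dict with "camera_matrix" (3x3 intrinsics, pixels), "k1" (the pictures are not rectified: a ray, as slopes to the right and down, at radius r is drawn at 1 + k1 r^2 times it, then the intrinsics apply), "world_to_cam" (4x4, takes a point from world to camera coordinates). Camera axes: x right, y down, z forward; pixel columns grow to the right and rows downward; lengths in m; the calibration is good to about 2 mm. A picture is of the moment at which its call begins: read the wrist's pose just before it. camera_model takes no time and is no camera call; for the wrist camera it gives the pose at the moment of the call.
- order.close_job(): hands the job in; it is judged then, once.
The state is a dict: "time_s": time; "joints": joint angles; "qd": joint speeds; "tau": joint torques, N m; "position": TCP position; "eef_rot": TCP orientation; "ft_force": force on the tool from outside, world axes, zero at the start; "moment": the same for the moment, N m; "finger_gap": finger opening in m; "gripper_force": force on a finger pad.
Only numpy, scipy, OpenCV 4.12 (cv2) and the standard library are available. Lean on these libraries where they do the work, as an engineer would, in place of code of your own. Each camera call takes 0.05 s, during which the arm holds its last target. There are 200 camera calls.

## Working session

There is one attempt and no reset: what is moved stays moved. The work goes in short steps, Python scripts to look and compute and a tool call to move; the robot and the scene stay as the last step left them, time stands still between calls to the robot, and variables do not carry over. Pictures are saved under pics/ and viewed, at most 14 in all, crops included, and the job is handed in when it is done.

Besides the shell and the picture viewer there is one more tool, called after ">>>" as name(argument=value, ...), one argument or row to a line, values as JSON. drive_tool: Moves the arm, as the interface text tells. Its arguments: {"type":"object","properties":{"rot":{"type":"array","items":{"type":"array","items":{"type":"number"}}},"xyz":{"type":"array","items":{"type":"array","items":{"type":"number"}}},"gripper":{"type":"array","items":{"type":"number"}},"grip_force":{"type":"number"}},"required":["rot","xyz","gripper"]}

```bash
ls; mkdir -p pics; python3 - <<'E'
from station import robot, imaging, order
import cv2, numpy as np
s=robot.get_state(); print({k:np.round(v,3).tolist() for k,v in s.items()})
for n in ["top","side","wrist"]:
    im=imaging.camera(n); cv2.imwrite(f"pics/{n}0.png",im[:,:,::-1]); m=imaging.camera_model(n); print(n,np.round(m["camera_matrix"],1).tolist(),m["k1"],np.round(m["world_to_cam"],3).tolist())
a=cv2.imread("pics/top0.png"); cv2.imwrite("pics/top0b.png",cv2.resize(a,(800,600),interpolation=cv2.INTER_CUBIC))
E
```

```text
pics
{'time_s': 0.0, 'joints': [1.243, 0.384, 0.044, 1.6, -0.018, 1.161, -0.05], 'qd': [0.001, -0.001, 0.002, 0.0, 0.0, -0.001, 0.004], 'tau': [0.0, -43.346, 1.025, -24.952, 0.011, 0.011, -0.0], 'position': [0.148, -0.632, 0.23], 'eef_rot': [[0.974, 0.228, -0.001], [0.228, -0.974, 0.003], [-0.0, -0.003, -1.0]], 'ft_force': [-0.225, -0.451, -0.255], 'moment': [0.025, -0.038, -0.048], 'gripper_force': 0.0, 'finger_gap': 0.085}
top [[353.1, 0.0, 251.9], [0.0, 353.1, 190.8], [0.0, 0.0, 1.0]] 0.03767505197884387 [[-0.011, -1.0, -0.011, 0.005], [-0.996, 0.011, -0.083, 0.479], [0.083, 0.01, -0.996, 1.116], [0.0, 0.0, 0.0, 1.0]]
side [[393.1, 0.0, 256.5], [0.0, 393.1, 191.3], [0.0, 0.0, 1.0]] 0.019534439095484225 [[0.993, -0.12, 0.016, -0.463], [-0.08, -0.752, -0.654, 0.067], [0.091, 0.648, -0.756, 1.192], [0.0, 0.0, 0.0, 1.0]]
wrist [[310.0, 0.0, 261.2], [0.0, 310.0, 189.7], [0.0, 0.0, 1.0]] -0.00817780454018593 [[0.228, -0.974, -0.001, -0.648], [-0.937, -0.219, 0.272, -0.036], [-0.265, -0.061, -0.962, 0.379], [0.0, 0.0, 0.0, 1.0]]
```

View pics/top0b.png

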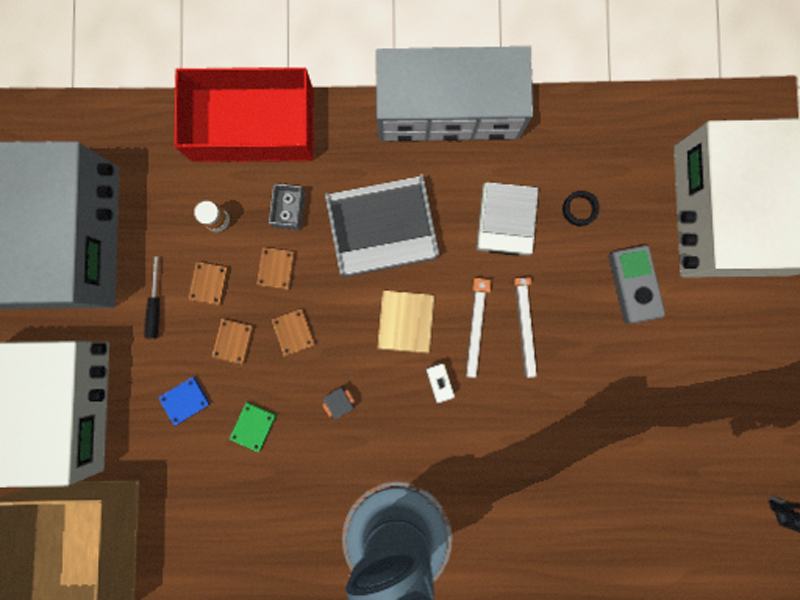

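View pics/side0.png

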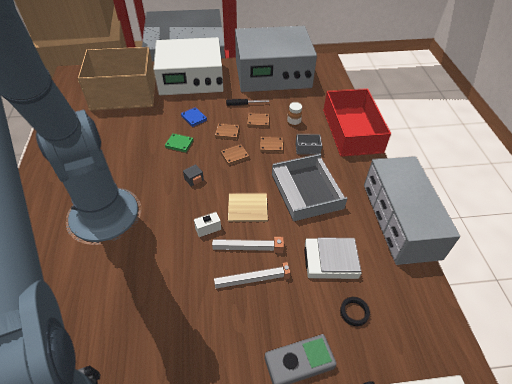

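Could be mistaken for plates: brown at 800-px coordinates (208,283), (276,268), (232,341), (294,332) – wanted. The blue (184,400) and green (253,427) ones are look-alikes, and the plywood (406,322) is the board. There are two busbars (480,328) and (526,328), with their heads at the far end. The box of nuts is at (286,206), the rack at (383,225) with its broad rail towards the robot, and the scale at (508,217). Next I rectify and measure.

```bash
cat > h.py <<'E'
from station import robot, imaging, order
import cv2, numpy as np
def model(n):
    m=imaging.camera_model(n); return np.array(m["camera_matrix"]),m["k1"],np.array(m["world_to_cam"])
def w2p(P,M):
    K,k,T=M; P=np.atleast_2d(P); c=P@T[:3,:3].T+T[:3,3]; s=c[:,:2]/c[:,2:]; s=s*(1+k*(s**2).sum(1,keepdims=True)); return s@K[:2,:2].T+K[:2,2]
def ortho(im,M,z,x0,x1,y0,y1,s):  # s px per mm; image up=+x, left=+y
    X=np.arange(x1,x0,-.001/s); Y=np.arange(y1,y0,-.001/s); g=np.stack([np.repeat(X[:,None],len(Y),1),np.repeat(Y[None],len(X),0),np.full((len(X),len(Y)),z)],-1)
    p=w2p(g.reshape(-1,3),M).reshape(len(X),len(Y),2).astype(np.float32)
    return cv2.remap(im,p[...,0],p[...,1],cv2.INTER_CUBIC)
def snap(n):
    M=model(n); return cv2.cvtColor(imaging.camera(n),cv2.COLOR_RGB2BGR),M
def grid(o,x1,y1,s,step=50):
    o=o.copy()
    for i in range(-40,40):
        r=int((x1*1000-i*step)*s); c=int((y1*1000-i*step)*s)
        if 0<=r<o.shape[0]: cv2.line(o,(0,r),(o.shape[1],r),(255,255,0),1); cv2.putText(o,str(i*step),(2,r-2),0,.4,(255,255,255))
        if 0<=c<o.shape[1]: cv2.line(o,(c,0),(c,o.shape[0]),(255,255,0),1); cv2.putText(o,str(i*step),(c+2,10),0,.4,(255,255,255))
    return o
E
python3 - <<'E'
from h import *
im=cv2.imread("pics/top0.png"); M=model("top")
o=ortho(im,M,.014,.40,.70,.15,.45,2); cv2.imwrite("pics/pl.png",grid(o,.7,.45,2))
o=ortho(im,M,.04,.37,.76,-.3,.13,1.5); cv2.imwrite("pics/rk.png",grid(o,.76,.13,1.5))
hsv=cv2.cvtColor(im,cv2.COLOR_BGR2HSV)
for p in [(133,181),(176,171),(148,218),(188,212),(150,200),(260,206),(307,182)]: print(p,hsv[p[1],p[0]])
E
```

```text
(133, 181) [ 14 158 169]
(176, 171) [ 13 160 172]
(148, 218) [ 13 160 172]
(188, 212) [ 13 163 172]
(150, 200) [ 12 156 111]
(260, 206) [ 21 104 226]
(307, 182) [ 15   8 192]
```

View pics/pl.png

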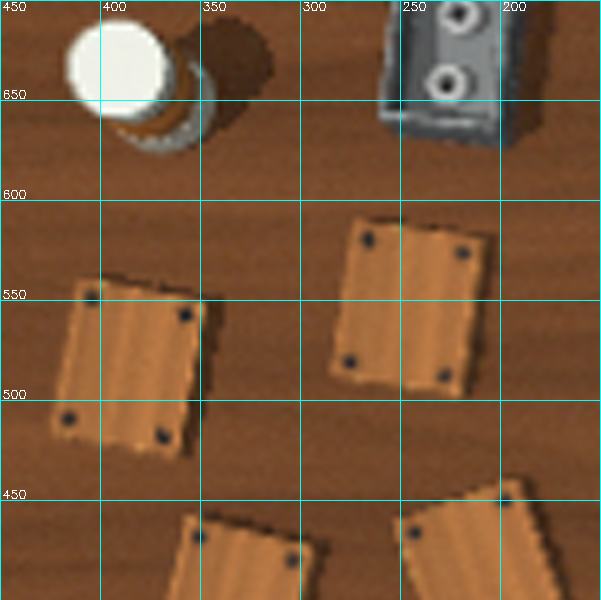

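View pics/rk.png

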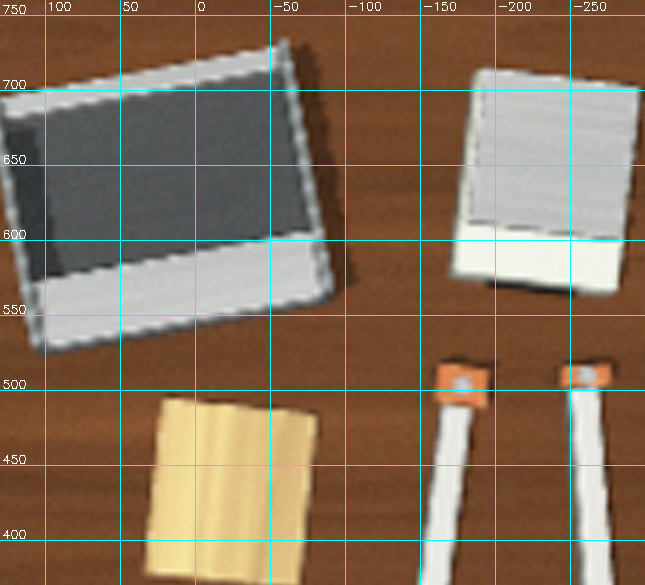

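The plates are sharp and clear of each other. The left head at (462,386) of the second crop looks about 26 mm long and the right at (586,376) about 14 mm. Now numeric fits.

```bash
cat >> h.py <<'E'
def rects(o,mask,x1,y1,s,amin,amax,tag):
    c,_=cv2.findContours(mask.astype(np.uint8)*255,cv2.RETR_EXTERNAL,cv2.CHAIN_APPROX_NONE)
    for k in c:
        a=cv2.contourArea(k)/s/s
        if amin<a<amax:
            b=cv2.boxPoints(cv2.minAreaRect(k)); e=[b[1]-b[0],b[2]-b[1]]; L=[np.hypot(*v) for v in e]; i=int(np.argmax(L)); v=e[i]
            m=cv2.moments(k); cx,cy=m['m10']/m['m00'],m['m01']/m['m00']; (rx,ry)=b.mean(0)
            ang=np.degrees(np.arctan2(-v[0],-v[1]))%180
            print(tag,"centroid",np.round([x1*1e3-cy/s,y1*1e3-cx/s],1),"rect",np.round([x1*1e3-ry/s,y1*1e3-rx/s],1),"size",np.round((L[i]/s,L[1-i]/s),1),"ang",round(ang,1))
E
python3 - <<'E'
from h import *
im=cv2.imread("pics/top0.png"); M=model("top"); s=2
def run(z,x0,x1,y0,y1,f,a,b,t):
    o=ortho(im,M,z,x0,x1,y0,y1,s); h=cv2.cvtColor(o,cv2.COLOR_BGR2HSV).astype(int); m=f(h[...,0],h[...,1],h[...,2]).astype(np.uint8)
    m=cv2.morphologyEx(m,cv2.MORPH_CLOSE,np.ones((21,21))); m=cv2.morphologyEx(m,cv2.MORPH_OPEN,np.ones((7,7))); rects(o,m,x1,y1,s,a,b,t)
run(.014,.33,.62,.13,.46,lambda h,S,v:(v>138)&(S>120)&(h<20),3500,7000,"plate")
run(.008,.33,.52,-.1,.1,lambda h,S,v:(v>165)&(h>15),8000,20000,"board")
run(.024,.30,.56,-.33,-.11,lambda h,S,v:(v>150)&(S<60),1500,6000,"bar")
run(.032,.30,.56,-.33,-.11,lambda h,S,v:(v>150)&(S>110)&(h<15),200,2500,"head")
run(.038,.53,.75,-.33,-.11,lambda h,S,v:(v>130)&(S<50),5000,30000,"scale")
run(.038,.53,.75,-.33,-.11,lambda h,S,v:(v>130)&(v<215)&(S<50),5000,30000,"platform")
run(.042,.60,.75,.15,.33,lambda h,S,v:(S<80),2500,9000,"box")
run(.040,.50,.75,-.15,.2,lambda h,S,v:(v>150)&(S<60),1000,20000,"rail")
run(.040,.50,.75,-.15,.2,lambda h,S,v:(S<70),10000,50000,"rack")
o=ortho(im,M,.042,.60,.75,.13,.33,3); cv2.imwrite("pics/box.png",grid(o,.75,.33,3,10))
E
```

```text
plate centroid [395.2 334.8] rect [395.4 334.9] size [82.1 66.7] ang 166.2
plate centroid [412.5 209.8] rect [412.3 209.7] size [82.6 68. ] ang 19.8
plate centroid [515.8 386.9] rect [515.8 386.7] size [82.1 66.9] ang 169.1
plate centroid [546.2 247.2] rect [546.2 247.1] size [81.6 67.6] ang 171.3
board centroid [432.6 -23.3] rect [432.5 -23.4] size [122.  107.8] ang 174.1
bar centroid [ 408.8 -166.1] rect [ 413.9 -166.7] size [194.7  21. ] ang 172.4
bar centroid [ 414.6 -268.9] rect [ 417.1 -268.8] size [201.3  21. ] ang 4.2
head centroid [ 503.4 -178.7] rect [ 503.5 -179.1] size [36.  27.7] ang 82.1
scale centroid [ 640.1 -233.8] rect [ 639.8 -233.9] size [142.1 113.8] ang 173.2
platform centroid [ 656.9 -235.7] rect [ 654.3 -235.5] size [113.8 113.2] ang 83.5
box centroid [669.1 217.4] rect [669.2 217.4] size [92.7 68. ] ang 173.3
rail centroid [567.1  12.3] rect [567.2  12.3] size [204.   47.4] ang 100.6
rail centroid [704.2  38.7] rect [703.1  38.2] size [204.6  28.6] ang 104.0
rack centroid [626.6  22.8] rect [627.8  23. ] size [207.8 178.8] ang 100.5
```

View pics/box.png

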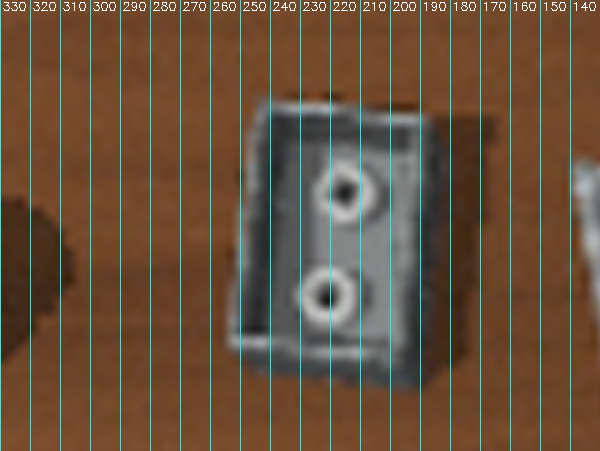

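```bash
cat >> h.py <<'E'
from scipy.spatial.transform import Rotation as Rn
def Rt(yaw):
    c,s=np.cos(np.radians(yaw)),np.sin(np.radians(yaw)); return np.array([[c,s,0],[s,-c,0],[0,0,-1.]])
def plan(*T,frm=None):  # targets (x,y,z mm,yaw deg): shifts from now (or from an exact pose frm)
    if frm is None:
        st=robot.get_state(); p=np.array(st["position"])*1e3; R=np.array(st["eef_rot"])
        print("t",round(st["time_s"],1),"at",np.round(p,1),"yaw",round(np.degrees(np.arctan2(R[1,0],R[0,0])),1),"f",np.round(st["ft_force"],1),"gap",round(st["finger_gap"]*1e3,1),"j",np.round(st["joints"],2).tolist())
    else: p=np.array(frm[:3],float); R=Rt(frm[3])
    for t in T: print(t,"xyz",np.round(R.T@(np.array(t[:3])-p),1).tolist(),"rot",np.round(np.degrees(Rn.from_matrix(R.T@Rt(t[3])).as_rotvec()),1).tolist())
E
python3 -c "
from h import *
plan((400,-218,230,0))"
```

```text
t 0.1 at [ 147.9 -632.2  230.2] yaw 13.2 f [ 0.  -0.2  0.3] gap 85.0 j [1.24, 0.38, 0.04, 1.6, -0.02, 1.16, -0.05]
(400, -218, 230, 0) xyz [339.9, -345.8, 0.8] rot [-0.1, 0.0, 13.2]
```

>>> drive_tool(
  rot=[
    [0,0,2],
    [0,0,5],
    [0,0,8],
    [0,0,11],
    [0,0,13.2],
    [0,0,13.2],
    [0,0,13.2],
    [0,0,13.2],
    [0,0,13.2],
    [0,0,13.2],
    [0,0,13.2],
    [0,0,13.2],
    [0,0,13.2],
    [0,0,13.2],
    [0,0,13.2],
    [0,0,13.2],
  ],
  xyz=[
    [15,-15,0],
    [40,-40,0],
    [70,-70,0],
    [100,-100,0],
    [130,-130,0],
    [160,-163,0],
    [190,-193,0],
    [220,-224,0],
    [250,-254,0],
    [280,-285,0],
    [305,-310,0],
    [325,-330,0],
    [335,-341,0],
    [340,-346,1],
    [340,-346,1],
    [340,-346,1],
  ],
  gripper=[85,85,85,85,85,85,85,85,85,85,85,85,85,85,85,85],
)

```text
time_s: 1.75
position: [0.3995, -0.2195, 0.23]
eef_rot: [[1.0, -0.002, -0.001], [-0.002, -1.0, -0.0], [-0.001, 0.0, -1.0]]
ft_force: [0.0, -0.2, -0.1]
finger_gap: 0.085
gripper_force: 0.0
```

```bash
python3 - <<'E'
from h import *
plan((400,-218,230,0))
im,M=snap("wrist"); cv2.imwrite("pics/w1.png",im)
for z,n in [(.024,"b"),(.032,"h")]:
    o=ortho(im,M,z,.30,.54,-.33,-.11,3); cv2.imwrite(f"pics/w1{n}.png",o)
    h=cv2.cvtColor(o,cv2.COLOR_BGR2HSV).astype(int); H,S,v=h[...,0],h[...,1],h[...,2]
    m=((v>150)&(S<60)) if n=="b" else ((v>130)&(S>110)&(H<14))
    rects(o,cv2.morphologyEx(m.astype(np.uint8),cv2.MORPH_CLOSE,np.ones((15,15))),.54,-.11,3,200,6000,n)
cv2.imwrite("pics/w1h.png",grid(cv2.resize(o,None,fx=.8,fy=.8),.54,-.11,2.4,20))
E
```

```text
t 1.8 at [ 399.5 -219.5  230. ] yaw -0.1 f [ 0.  -0.2 -0.1] gap 85.0 j [0.7, 0.03, -0.29, 2.03, 0.01, 1.08, -1.17]
(400, -218, 230, 0) xyz [0.5, -1.5, -0.0] rot [0.0, 0.0, -0.1]
b centroid [ 405.9 -164.8] rect [ 406.1 -164.7] size [174.7  19.5] ang 172.5
b centroid [ 415.  -268.1] rect [ 419.2 -267.8] size [201.3  20. ] ang 4.1
h centroid [ 462.7 -305.1] rect [ 462.4 -304. ] size [53.4 18.8] ang 95.0
```

View pics/w1h.png

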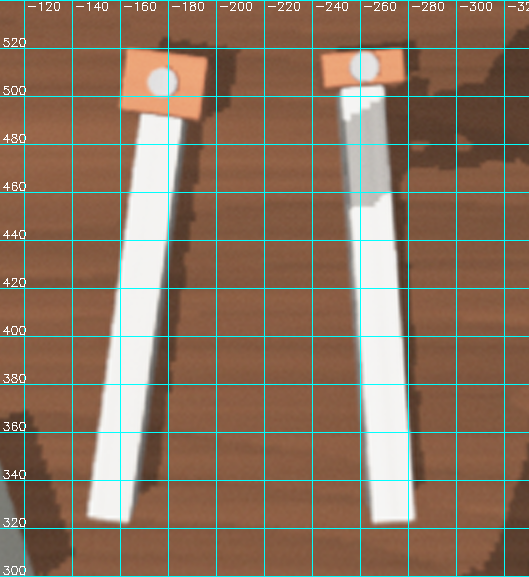

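The crop shows the left head at (164,83) about 25 mm long, so busbar C. The right head at (363,68) is about 14 mm, so busbar A. I start with C.

>>> drive_tool(
  rot=[
    [0,0,2],
    [0,0,4],
    [0,0,6],
    [0,0,7.5],
    [0,0,7.5],
    [0,0,7.5],
    [0,0,7.5],
    [0,0,7.5],
    [0,0,7.5],
    [0,0,7.5],
    [0,0,7.5],
    [0,0,7.5],
  ],
  xyz=[
    [20,-15,30],
    [40,-31,60],
    [61,-47,90],
    [61,-47,120],
    [61,-47,145],
    [61,-47,160],
    [61,-47,170],
    [61,-47,170],
    [61,-47,170],
    [61,-47,170],
    [61,-47,170],
    [61,-47,170],
  ],
  gripper=[60,60,60,60,60,60,60,60,60,60,60,60],
)

```text
time_s: 3.0
position: [0.462, -0.1718, 0.0611]
eef_rot: [[0.991, -0.131, 0.002], [-0.131, -0.991, -0.001], [0.002, 0.0, -1.0]]
ft_force: [-0.9, -0.2, 0.7]
finger_gap: 0.06
gripper_force: 0.0
```

```bash
python3 - <<'E'
from h import *
plan((460.8,-172,4,-7.5),(460.8,-172,124,-7.5))
E
```

```text
t 3.0 at [ 462.  -171.8   61.1] yaw -7.5 f [-0.9 -0.2  0.7] gap 60.0 j [0.56, 0.35, -0.32, 2.08, 0.16, 0.73, -1.57]
(460.8, -172, 4, -7.5) xyz [-1.2, 0.3, 57.1] rot [0.0, -0.1, -0.0]
(460.8, -172, 124, -7.5) xyz [-1.0, 0.3, -62.9] rot [0.0, -0.1, -0.0]
```

>>> drive_tool(
  rot=[
    [0,0,0],
    [0,0,0],
    [0,0,0],
    [0,0,0],
    [0,0,0],
    [0,0,0],
    [0,0,0],
    [0,0,0],
    [0,0,0],
    [0,0,0],
    [0,0,0],
    [0,0,0],
    [0,0,0],
    [0,0,0],
    [0,0,0],
    [0,0,0],
    [0,0,0],
    [0,0,0],
    [0,0,0],
    [0,0,0],
  ],
  xyz=[
    [-1,0,15],
    [-1,0,30],
    [-1,0,42],
    [-1,0,50],
    [-1,0,55],
    [-1,0,57],
    [-1,0,57],
    [-1,0,57],
    [-1,0,57],
    [-1,0,57],
    [-1,0,57],
    [-1,0,57],
    [-1,0,57],
    [-1,0,57],
    [-1,0,57],
    [-1,0,54],
    [-1,0,48],
    [-1,0,42],
    [-1,0,37],
    [-1,0,37],
  ],
  gripper=[60,60,60,60,60,60,60,60,10,10,10,10,10,10,10,10,10,10,10,10],
  grip_force=70,
)

```text
time_s: 5.0
position: [0.461, -0.1717, 0.0241]
eef_rot: [[0.991, -0.131, 0.002], [-0.131, -0.991, -0.001], [0.002, 0.0, -1.0]]
ft_force: [0.5, -0.0, -4.3]
finger_gap: 0.0167
gripper_force: 68.8
```

```bash
python3 - <<'E'
from h import *
s=robot.get_state(); print(s["gripper_force"],s["moment"])
y=np.radians(190.6);u=np.array([np.cos(y),np.sin(y)]);v=np.array([-u[1],u[0]])
def rk(a,b): return np.array([618.6,22.2])+a*u+b*v
for n,hd,bal in (("C",87,42.3),("A",93,31.5)):
  for b in (45,-45): print(n,b,np.round(rk(52-hd+bal,b),1))
g=rk(7.3,45)
plan((g[0],g[1],140,190.6),(461,-172,140,-7.5))
E
```

```text
68.83418798446655 [ 0.00053567 -0.05986261 -0.02350158]
C 45 [619.7 -23.4]
C -45 [603.1  65.1]
A 45 [636.2 -20.3]
A -45 [619.7  68.2]
t 5.0 at [ 461.  -171.7   24.1] yaw -7.5 f [ 0.5 -0.  -4.3] gap 16.7 j [0.54, 0.41, -0.3, 2.1, 0.2, 0.66, -1.6]
(np.float64(619.7023827287807), np.float64(-23.3749355712028), 140, 190.6) xyz [138.1, -167.8, -115.7] rot [-0.1, -0.0, 161.9]
(461, -172, 140, -7.5) xyz [0.2, 0.4, -115.9] rot [0.0, -0.1, -0.0]
```

>>> drive_tool(
  rot=[
    [0,0,0],
    [0,0,0],
    [0,0,0],
    [0,0,0],
    [0,0,0],
    [0,0,-2],
    [0,0,-6],
    [0,0,-12],
    [0,0,-20],
    [0,0,-28],
    [0,0,-36],
    [0,0,-44],
    [0,0,-52],
    [0,0,-60],
    [0,0,-68],
    [0,0,-76],
    [0,0,-84],
    [0,0,-92],
    [0,0,-98],
    [0,0,-100],
  ],
  xyz=[
    [0,0,-6],
    [0,0,-18],
    [0,0,-34],
    [0,0,-52],
    [0,0,-70],
    [4,-5,-86],
    [12,-15,-100],
    [22,-27,-110],
    [34,-41,-115],
    [46,-56,-116],
    [58,-71,-116],
    [70,-85,-116],
    [82,-100,-116],
    [94,-114,-116],
    [106,-129,-116],
    [117,-142,-116],
    [126,-153,-116],
    [133,-162,-116],
    [137,-167,-116],
    [138,-168,-116],
  ],
  gripper=[10,10,10,10,10,10,10,10,10,10,10,10,10,10,10,10,10,10,10,10],
)

```text
time_s: 7.0
position: [0.6195, -0.022, 0.1398]
eef_rot: [[-0.047, 0.999, 0.0], [0.999, 0.047, 0.001], [0.001, 0.0, -1.0]]
ft_force: [-0.4, -0.6, -3.8]
finger_gap: 0.0162
gripper_force: 68.7
```

>>> drive_tool(
  rot=[
    [0,0,-2],
    [0,0,-6],
    [0,0,-12],
    [0,0,-20],
    [0,0,-28],
    [0,0,-36],
    [0,0,-44],
    [0,0,-52],
    [0,0,-60],
    [0,0,-68],
    [0,0,-76],
    [0,0,-84],
    [0,0,-91],
    [0,0,-96],
    [0,0,-98],
    [0,0,-98],
    [0,0,-98],
  ],
  xyz=[
    [0,0,0],
    [0,0,0],
    [0,0,0],
    [0,0,0],
    [0,0,0],
    [0,0,0],
    [0,0,0],
    [0,0,0],
    [0,0,0],
    [0,0,0],
    [0,0,0],
    [0,0,0],
    [0,0,0],
    [0,0,0],
    [0,0,0],
    [0,0,0],
    [0,0,0],
  ],
  gripper=[10,10,10,10,10,10,10,10,10,10,10,10,10,10,10,10,10],
)

```text
time_s: 8.7
position: [0.619, -0.0237, 0.1395]
eef_rot: [[-0.984, -0.18, -0.0], [-0.18, 0.984, -0.001], [0.0, -0.001, -1.0]]
ft_force: [0.0, -0.6, -4.8]
finger_gap: 0.0167
gripper_force: 68.7
```

```bash
python3 - <<'E'
from h import *
plan((619.7,-23.4,60,190.6),(619.7,-23.4,45,190.6))
im,M=snap("wrist"); t,_=snap("side")
cv2.imwrite("pics/w2.png",np.hstack([im[:, :],t])[:, :][:384]); cv2.imwrite("pics/w2.png",cv2.resize(np.hstack([im,t[60:444,150:406]]) if t.shape[0]>=444 else np.hstack([cv2.resize(im,(400,300)),cv2.resize(t[100:340,150:470],(400,300))]),(800,300)))
E
```

```text
t 8.7 at [619.  -23.7 139.5] yaw -169.6 f [ 0.  -0.6 -4.8] gap 16.7 j [0.73, 0.65, -1.02, 1.71, 0.61, 1.13, 1.28]
(619.7, -23.4, 60, 190.6) xyz [-0.7, 0.3, 79.5] rot [-0.0, -0.0, -0.2]
(619.7, -23.4, 45, 190.6) xyz [-0.8, 0.3, 94.5] rot [-0.0, -0.0, -0.2]
```

View pics/w2.png

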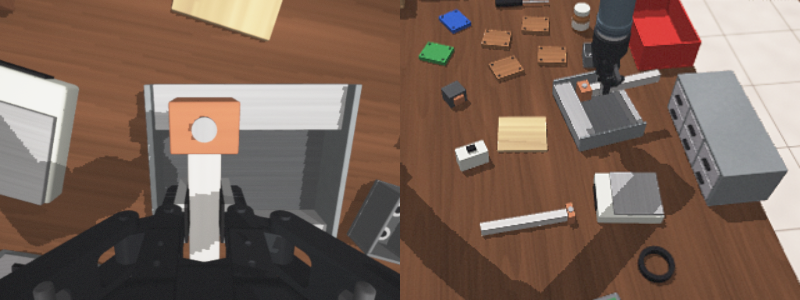

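The bar is level, its head at (204,130) of the left half lies over the broad rail, and it is in line. Lowering it now.

>>> drive_tool(
  rot=[
    [0,0,0],
    [0,0,0],
    [0,0,0],
    [0,0,0],
    [0,0,0],
    [0,0,0],
    [0,0,0],
    [0,0,0],
    [0,0,0],
    [0,0,0],
    [0,0,0],
    [0,0,0],
    [0,0,0],
    [0,0,0],
    [0,0,0],
    [0,0,0],
    [0,0,0],
    [0,0,0],
    [0,0,0],
    [0,0,0],
  ],
  xyz=[
    [0,0,12],
    [0,0,28],
    [0,0,44],
    [0,0,58],
    [0,0,70],
    [0,0,80],
    [0,0,87],
    [0,0,91],
    [0,0,94],
    [0,0,95],
    [0,0,95],
    [0,0,95],
    [0,0,95],
    [0,0,95],
    [0,0,85],
    [0,0,65],
    [0,0,35],
    [0,0,0],
    [0,0,-20],
    [0,0,-20],
  ],
  gripper=[10,10,10,10,10,10,10,10,10,10,10,40,40,40,40,40,40,40,40,40],
)

```text
time_s: 10.8
position: [0.6223, -0.022, 0.1646]
eef_rot: [[-0.983, -0.182, 0.009], [-0.182, 0.983, -0.0], [-0.009, -0.002, -1.0]]
ft_force: [0.6, 0.6, 1.1]
finger_gap: 0.0402
gripper_force: 0.0
```

```bash
python3 - <<'E'
from h import *
plan((530,-150,150,90),(449.5,-265.8,60,4.2))
E
```

```text
t 10.8 at [622.3 -22.  164.6] yaw -169.5 f [0.6 0.6 1.1] gap 40.2 j [0.74, 0.63, -1.04, 1.69, 0.59, 1.16, 1.29]
(530, -150, 150, 90) xyz [114.2, -109.0, 13.8] rot [0.4, 0.4, 100.5]
(449.5, -265.8, 60, 4.2) xyz [215.1, -208.1, 103.1] rot [-0.8, -0.1, -173.7]
```

>>> drive_tool(
  rot=[
    [0,0,5],
    [0,0,13],
    [0,0,21],
    [0,0,29],
    [0,0,37],
    [0,0,45],
    [0,0,53],
    [0,0,61],
    [0,0,69],
    [0,0,77],
    [0,0,85],
    [0,0,93],
    [0,0,99],
    [0,0,100],
    [0,0,100],
  ],
  xyz=[
    [5,-5,0],
    [15,-14,2],
    [25,-24,4],
    [35,-33,6],
    [45,-43,8],
    [55,-52,10],
    [65,-62,12],
    [75,-71,14],
    [85,-81,14],
    [95,-90,14],
    [105,-100,14],
    [112,-107,14],
    [114,-109,14],
    [114,-109,14],
    [114,-109,14],
  ],
  gripper=[60,60,60,60,60,60,60,60,60,60,60,60,60,60,60],
)

```text
time_s: 12.3
position: [0.5265, -0.1505, 0.1449]
eef_rot: [[-0.01, 1.0, -0.001], [1.0, 0.01, 0.0], [0.0, -0.001, -1.0]]
ft_force: [-0.8, -0.3, -0.3]
finger_gap: 0.0604
gripper_force: 0.0
```

>>> drive_tool(
  rot=[
    [0,0,5],
    [0,0,13],
    [0,0,21],
    [0,0,29],
    [0,0,37],
    [0,0,45],
    [0,0,53],
    [0,0,61],
    [0,0,69],
    [0,0,77],
    [0,0,83],
    [0,0,86],
    [0,0,86],
    [0,0,86],
    [0,0,86],
  ],
  xyz=[
    [-6,-4,5],
    [-16,-11,15],
    [-26,-18,25],
    [-36,-25,35],
    [-46,-32,45],
    [-56,-39,55],
    [-66,-46,65],
    [-76,-53,75],
    [-86,-60,85],
    [-96,-67,90],
    [-106,-74,90],
    [-113,-79,90],
    [-116,-80,90],
    [-116,-80,90],
    [-116,-80,90],
  ],
  gripper=[60,60,60,60,60,60,60,60,60,60,60,60,60,60,60],
)

```text
time_s: 13.8
position: [0.4485, -0.2669, 0.0555]
eef_rot: [[0.997, 0.08, 0.001], [0.08, -0.997, 0.0], [0.001, -0.0, -1.0]]
ft_force: [0.1, -0.2, 0.4]
finger_gap: 0.0604
gripper_force: 0.0
```

```bash
python3 - <<'E'
from h import *
plan((449.5,-265.8,4,4.2))
im,M=snap("top"); cv2.imwrite("pics/t2.png",im)
E
```

```text
t 13.8 at [ 448.5 -266.9   55.5] yaw 4.6 f [ 0.1 -0.2  0.4] gap 60.4 j [0.75, 0.4, -0.34, 2.02, 0.19, 0.75, -1.19]
(449.5, -265.8, 4, 4.2) xyz [1.0, -1.0, 51.5] rot [-0.0, -0.0, 0.4]
```

>>> drive_tool(
  rot=[
    [0,0,0.4],
    [0,0,0.4],
    [0,0,0.4],
    [0,0,0.4],
    [0,0,0.4],
    [0,0,0.4],
    [0,0,0.4],
    [0,0,0.4],
    [0,0,0.4],
    [0,0,0.4],
    [0,0,0.4],
    [0,0,0.4],
    [0,0,0.4],
    [0,0,0.4],
    [0,0,0.4],
    [0,0,0.4],
    [0,0,0.4],
    [0,0,0.4],
    [0,0,0.4],
  ],
  xyz=[
    [1,-1,15],
    [1,-1,28],
    [1,-1,39],
    [1,-1,47],
    [1,-1,51],
    [1,-1,51.5],
    [1,-1,51.5],
    [1,-1,51.5],
    [1,-1,51.5],
    [1,-1,51.5],
    [1,-1,51.5],
    [1,-1,51.5],
    [1,-1,51.5],
    [1,-1,51.5],
    [1,-1,48],
    [1,-1,42],
    [1,-1,36],
    [1,-1,31],
    [1,-1,31],
  ],
  gripper=[60,60,60,60,60,60,60,10,10,10,10,10,10,10,10,10,10,10,10],
)

```text
time_s: 15.75
position: [0.4494, -0.2668, 0.0251]
eef_rot: [[0.997, 0.071, 0.002], [0.071, -0.997, -0.001], [0.001, 0.001, -1.0]]
ft_force: [0.1, -1.0, -4.6]
finger_gap: 0.0167
gripper_force: 70.2
```

```bash
python3 - <<'E'
from h import *
s=robot.get_state(); print(s["gripper_force"],np.round(s["moment"],3))
plan((619.7,68.2,140,100))
plan((619.7,68.2,140,190.6),frm=(619.7,68.2,140,100))
E
```

```text
70.22163391113281 [ 0.021 -0.079  0.036]
t 15.8 at [ 449.4 -266.8   25.1] yaw 4.1 f [ 0.1 -1.  -4.6] gap 16.7 j [0.74, 0.46, -0.32, 2.03, 0.22, 0.69, -1.23]
(619.7, 68.2, 140, 100) xyz [193.8, -322.0, -114.9] rot [0.1, -0.0, -95.9]
(619.7, 68.2, 140, 190.6) xyz [0.0, 0.0, 0.0] rot [-0.0, -0.0, -90.6]
```

>>> drive_tool(
  rot=[
    [0,0,0],
    [0,0,0],
    [0,0,0],
    [0,0,0],
    [0,0,-2],
    [0,0,-6],
    [0,0,-12],
    [0,0,-18],
    [0,0,-25],
    [0,0,-32],
    [0,0,-39],
    [0,0,-46],
    [0,0,-53],
    [0,0,-60],
    [0,0,-67],
    [0,0,-74],
    [0,0,-81],
    [0,0,-88],
    [0,0,-94],
    [0,0,-96],
  ],
  xyz=[
    [0,0,-6],
    [0,0,-18],
    [0,0,-34],
    [0,0,-52],
    [3,-5,-70],
    [10,-17,-86],
    [22,-36,-100],
    [36,-60,-110],
    [51,-85,-114],
    [66,-110,-115],
    [81,-135,-115],
    [96,-160,-115],
    [111,-185,-115],
    [126,-210,-115],
    [141,-235,-115],
    [156,-260,-115],
    [170,-283,-115],
    [182,-303,-115],
    [190,-317,-115],
    [194,-322,-115],
  ],
  gripper=[10,10,10,10,10,10,10,10,10,10,10,10,10,10,10,10,10,10,10,10],
)

```text
time_s: 17.75
position: [0.6196, 0.0712, 0.14]
eef_rot: [[-0.179, 0.984, 0.001], [0.984, 0.179, 0.002], [0.002, 0.001, -1.0]]
ft_force: [0.8, -0.2, -4.6]
finger_gap: 0.0164
gripper_force: 70.1
```

>>> drive_tool(
  rot=[
    [0,0,-2],
    [0,0,-6],
    [0,0,-12],
    [0,0,-20],
    [0,0,-28],
    [0,0,-36],
    [0,0,-44],
    [0,0,-52],
    [0,0,-60],
    [0,0,-68],
    [0,0,-76],
    [0,0,-83],
    [0,0,-88],
    [0,0,-90.5],
    [0,0,-90.5],
    [0,0,-90.5],
    [0,0,-90.5],
  ],
  xyz=[
    [0,0,0],
    [0,0,0],
    [0,0,0],
    [0,0,0],
    [0,0,0],
    [0,0,0],
    [0,0,0],
    [0,0,0],
    [0,0,0],
    [0,0,0],
    [0,0,0],
    [0,0,0],
    [0,0,0],
    [0,0,0],
    [0,0,0],
    [0,0,0],
    [0,0,0],
  ],
  gripper=[10,10,10,10,10,10,10,10,10,10,10,10,10,10,10,10,10],
)

```text
time_s: 19.45
position: [0.6194, 0.0677, 0.1393]
eef_rot: [[-0.983, -0.182, -0.0], [-0.182, 0.983, -0.001], [0.0, -0.001, -1.0]]
ft_force: [0.1, -0.4, -3.7]
finger_gap: 0.0166
gripper_force: 70.1
```

```bash
python3 - <<'E'
from h import *
plan((619.7,68.2,44,190.6))
im,M=snap("wrist"); t,M2=snap("top"); cv2.imwrite("pics/t3.png",t)
cv2.imwrite("pics/w3.png",np.hstack([cv2.resize(im,(400,300)),cv2.resize(t[80:230,150:350],(400,300))]))
E
```

```text
t 19.4 at [619.4  67.7 139.3] yaw -169.5 f [ 0.1 -0.4 -3.7] gap 16.6 j [0.61, 0.69, -1.07, 1.7, 0.66, 1.15, 1.1]
(619.7, 68.2, 44, 190.6) xyz [-0.4, 0.5, 95.3] rot [-0.1, -0.0, -0.1]
```

View pics/w3.png

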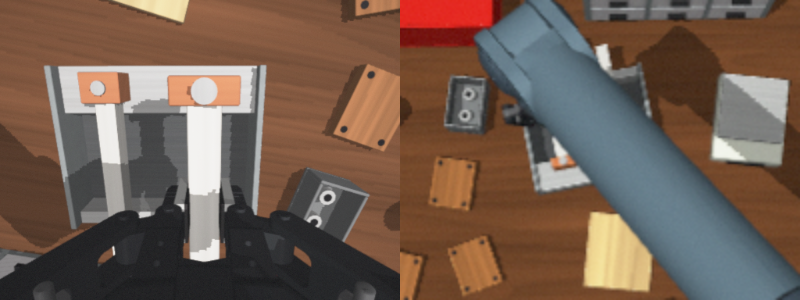

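Bar C lies on both rails with its head on the broad one (97,88). Bar A at (204,92) is in line and clear of it. Lower and release.

>>> drive_tool(
  rot=[
    [0,0,0],
    [0,0,0],
    [0,0,0],
    [0,0,0],
    [0,0,0],
    [0,0,0],
    [0,0,0],
    [0,0,0],
    [0,0,0],
    [0,0,0],
    [0,0,0],
    [0,0,0],
    [0,0,0],
    [0,0,0],
    [0,0,0],
    [0,0,0],
    [0,0,0],
    [0,0,0],
    [0,0,0],
    [0,0,0],
  ],
  xyz=[
    [0,0,12],
    [0,0,28],
    [0,0,44],
    [0,0,58],
    [0,0,70],
    [0,0,80],
    [0,0,87],
    [0,0,91],
    [0,0,94],
    [0,0,95],
    [0,0,95],
    [0,0,95],
    [0,0,95],
    [0,0,95],
    [0,0,85],
    [0,0,65],
    [0,0,40],
    [0,0,15],
    [0,0,0],
    [0,0,0],
  ],
  gripper=[10,10,10,10,10,10,10,10,10,10,10,40,40,40,40,40,40,40,40,40],
)

```text
time_s: 21.55
position: [0.6217, 0.0696, 0.1434]
eef_rot: [[-0.983, -0.183, 0.007], [-0.183, 0.983, 0.001], [-0.007, -0.0, -1.0]]
ft_force: [0.2, -0.2, -0.8]
finger_gap: 0.0398
gripper_force: 0.0
```

```bash
python3 - <<'E'
from h import *
plan((640,215,200,172.8))
E
```

```text
t 21.6 at [621.7  69.6 143.4] yaw -169.4 f [ 0.2 -0.2 -0.8] gap 39.8 j [0.61, 0.69, -1.08, 1.7, 0.66, 1.15, 1.1]
(640, 215, 200, 172.8) xyz [-45.1, 139.6, -56.4] rot [0.0, 0.4, 17.8]
```

>>> drive_tool(
  rot=[
    [0,0,1],
    [0,0,3],
    [0,0,6],
    [0,0,9],
    [0,0,12],
    [0,0,15],
    [0,0,17.8],
    [0,0,17.8],
    [0,0,17.8],
    [0,0,17.8],
    [0,0,17.8],
    [0,0,17.8],
  ],
  xyz=[
    [-3,5,-10],
    [-8,20,-20],
    [-14,40,-32],
    [-20,60,-44],
    [-26,80,-52],
    [-32,100,-56],
    [-38,120,-56],
    [-43,134,-56],
    [-45,139,-56],
    [-45,139,-56],
    [-45,139,-56],
    [-45,139,-56],
  ],
  gripper=[85,85,85,85,85,85,85,85,85,85,85,85],
)

```text
time_s: 22.75
position: [0.6384, 0.2117, 0.1948]
eef_rot: [[-0.992, 0.128, -0.001], [0.128, 0.992, -0.001], [0.0, -0.001, -1.0]]
ft_force: [0.9, -0.6, -0.1]
finger_gap: 0.0851
gripper_force: 0.0
```

```bash
python3 - <<'E'
from h import *
plan((640,215,200,172.8))
im,M=snap("wrist"); o=ortho(im,M,.042,.60,.74,.14,.31,3); cv2.imwrite("pics/w4.png",grid(o,.74,.31,3,20))
E
```

```text
t 22.8 at [638.4 211.7 194.8] yaw 172.7 f [ 0.9 -0.6 -0.1] gap 85.1 j [0.31, 0.68, -1.01, 1.53, 0.6, 1.26, 0.66]
(640, 215, 200, 172.8) xyz [-1.1, 3.5, -5.2] rot [-0.1, -0.0, -0.1]
```

View pics/w4.png

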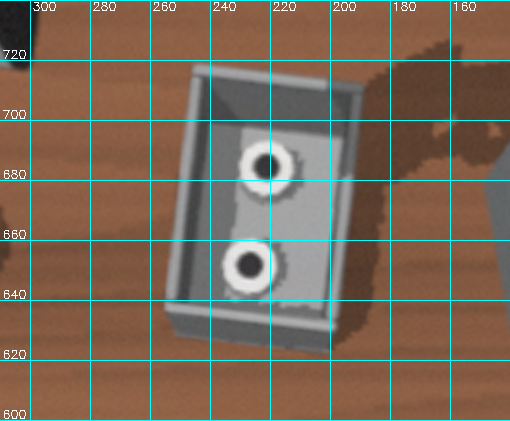

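>>> drive_tool(
  rot=[
    [0,0,-0.7],
    [0,0,-0.7],
    [0,0,-0.7],
    [0,0,-0.7],
    [0,0,-0.7],
    [0,0,-0.7],
    [0,0,-0.7],
    [0,0,-0.7],
    [0,0,-0.7],
    [0,0,-0.7],
    [0,0,-0.7],
  ],
  xyz=[
    [-10,3,20],
    [-20,6,45],
    [-30,10,70],
    [-35,12,90],
    [-35,12,105],
    [-35,12,115],
    [-35,12,120],
    [-35,12,120],
    [-35,12,120],
    [-35,12,120],
    [-35,12,120],
  ],
  gripper=[85,85,85,85,85,85,85,85,85,85,85],
)

```text
time_s: 23.9
position: [0.6749, 0.2212, 0.0764]
eef_rot: [[-0.994, 0.114, 0.002], [0.114, 0.994, 0.0], [-0.002, 0.001, -1.0]]
ft_force: [1.0, -0.7, 0.4]
finger_gap: 0.0849
gripper_force: 0.0
```

```bash
python3 - <<'E'
from h import *
plan((675,222,6,173.4))
E
```

```text
t 23.9 at [674.9 221.2  76.4] yaw 173.5 f [ 1.  -0.7  0.4] gap 84.9 j [0.23, 0.85, -0.91, 1.51, 0.72, 1.14, 0.63]
(675, 222, 6, 173.4) xyz [0.1, 0.8, 70.4] rot [0.0, 0.1, 0.1]
```

>>> drive_tool(
  rot=[
    [0,0,0],
    [0,0,0],
    [0,0,0],
    [0,0,0],
    [0,0,0],
    [0,0,0],
    [0,0,0],
    [0,0,0],
    [0,0,0],
    [0,0,0],
    [0,0,0],
    [0,0,0],
    [0,0,0],
    [0,0,0],
    [0,0,0],
    [0,0,0],
    [0,0,0],
    [0,0,0],
    [0,0,0],
  ],
  xyz=[
    [0,1,15],
    [0,1,32],
    [0,1,48],
    [0,1,60],
    [0,1,67],
    [0,1,70],
    [0,1,70],
    [0,1,70],
    [0,1,70],
    [0,1,70],
    [0,1,70],
    [0,1,70],
    [0,1,70],
    [0,1,70],
    [0,1,68],
    [0,1,63],
    [0,1,58],
    [0,1,54],
    [0,1,54],
  ],
  gripper=[85,85,85,85,85,85,85,50,50,50,50,50,50,50,50,50,50,50,50],
  grip_force=35,
)

```text
time_s: 25.8
position: [0.6749, 0.2222, 0.0221]
eef_rot: [[-0.994, 0.114, 0.001], [0.114, 0.994, 0.001], [-0.001, 0.001, -1.0]]
ft_force: [-0.4, 0.3, -0.8]
finger_gap: 0.0574
gripper_force: 39.2
```

```bash
python3 - <<'E'
from h import *
s=robot.get_state(); print(s["gripper_force"],np.round(s["moment"],3))
plan((657,-237.5,140,173.4))
E
```

```text
39.24551546573639 [ 0.027 -0.018 -0.039]
t 25.8 at [674.9 222.2  22.1] yaw 173.5 f [-0.4  0.3 -0.8] gap 57.4 j [0.2, 0.91, -0.87, 1.52, 0.76, 1.07, 0.6]
(657, -237.5, 140, 173.4) xyz [-34.7, -458.6, -118.2] rot [0.0, 0.1, 0.1]
```

>>> drive_tool(
  rot=[
    [0,0,0],
    [0,0,0],
    [0,0,0],
    [0,0,0],
    [0,0,0],
    [0,0,0],
    [0,0,0],
    [0,0,0],
    [0,0,0],
    [0,0,0],
    [0,0,0],
    [0,0,0],
    [0,0,0],
    [0,0,0],
    [0,0,0],
    [0,0,0],
    [0,0,0],
    [0,0,0],
    [0,0,0],
    [0,0,0],
  ],
  xyz=[
    [0,0,-6],
    [0,0,-18],
    [0,0,-32],
    [0,0,-48],
    [0,0,-64],
    [0,-3,-80],
    [-1,-9,-94],
    [-1,-18,-106],
    [-2,-30,-114],
    [-3,-45,-118],
    [-5,-62,-118],
    [-6,-80,-118],
    [-8,-100,-118],
    [-9,-120,-118],
    [-11,-140,-118],
    [-12,-160,-118],
    [-14,-180,-118],
    [-15,-200,-118],
    [-17,-220,-118],
    [-18,-240,-118],
  ],
  gripper=[50,50,50,50,50,50,50,50,50,50,50,50,50,50,50,50,50,50,50,50],
)

```text
time_s: 27.8
position: [0.6641, -0.0218, 0.138]
eef_rot: [[-0.993, 0.116, -0.002], [0.116, 0.993, -0.001], [0.002, -0.001, -1.0]]
ft_force: [0.2, -0.5, -1.0]
finger_gap: 0.0579
gripper_force: 39.2
```

>>> drive_tool(
  rot=[
    [0,0,0],
    [0,0,0],
    [0,0,0],
    [0,0,0],
    [0,0,0],
    [0,0,0],
    [0,0,0],
    [0,0,0],
    [0,0,0],
    [0,0,0],
    [0,0,0],
    [0,0,0],
    [0,0,0],
    [0,0,0],
    [0,0,0],
    [0,0,0],
    [0,0,0],
  ],
  xyz=[
    [-1,-20,0],
    [-3,-40,0],
    [-5,-60,0],
    [-6,-80,0],
    [-8,-100,0],
    [-9,-120,0],
    [-11,-140,0],
    [-12,-158,0],
    [-14,-175,0],
    [-15,-190,0],
    [-16,-202,0],
    [-16,-211,0],
    [-17,-216,0],
    [-17,-219,0],
    [-17,-219,0],
    [-17,-219,0],
    [-17,-219,0],
  ],
  gripper=[50,50,50,50,50,50,50,50,50,50,50,50,50,50,50,50,50],
)

```text
time_s: 29.5
position: [0.6572, -0.237, 0.1394]
eef_rot: [[-0.994, 0.112, 0.0], [0.112, 0.994, 0.001], [-0.0, 0.001, -1.0]]
ft_force: [-0.1, -0.7, -1.4]
finger_gap: 0.0575
gripper_force: 39.2
```

```bash
python3 - <<'E'
from h import *
plan((657,-237.5,45,173.4))
im,M=snap("wrist"); t,_=snap("side"); cv2.imwrite("pics/t5.png",snap("top")[0])
cv2.imwrite("pics/w5.png",np.hstack([cv2.resize(im,(400,300)),cv2.resize(t[150:330,250:490],(400,300))]))
E
```

```text
t 29.5 at [ 657.2 -237.   139.4] yaw 173.6 f [-0.1 -0.7 -1.4] gap 57.5 j [0.92, 0.77, -0.95, 1.51, 0.65, 1.21, 1.33]
(657, -237.5, 45, 173.4) xyz [0.2, -0.6, 94.4] rot [0.0, 0.0, 0.2]
```

View pics/w5.png

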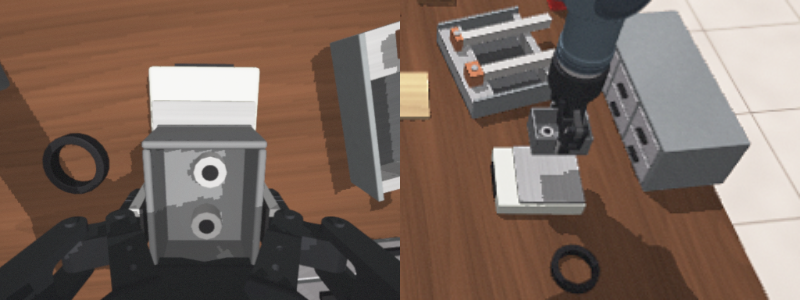

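Both nuts are in the box at (209,172) and (205,223), and it is level over the platform. Lowering it.

>>> drive_tool(
  rot=[
    [0,0,0],
    [0,0,0],
    [0,0,0],
    [0,0,0],
    [0,0,0],
    [0,0,0],
    [0,0,0],
    [0,0,0],
    [0,0,0],
    [0,0,0],
    [0,0,0],
    [0,0,0],
    [0,0,0],
    [0,0,0],
    [0,0,0],
    [0,0,0],
    [0,0,0],
    [0,0,0],
    [0,0,0],
    [0,0,0],
  ],
  xyz=[
    [0,0,12],
    [0,0,28],
    [0,0,44],
    [0,0,58],
    [0,0,70],
    [0,0,80],
    [0,0,87],
    [0,0,92],
    [0,0,94],
    [0,0,95.5],
    [0,0,95.5],
    [0,0,95.5],
    [0,0,95.5],
    [0,0,95.5],
    [0,0,95],
    [0,0,88],
    [0,0,70],
    [0,0,45],
    [0,0,15],
    [0,0,0],
  ],
  gripper=[50,50,50,50,50,50,50,50,50,50,50,80,80,80,80,80,80,80,80,80],
)

```text
time_s: 31.65
position: [0.6594, -0.238, 0.1443]
eef_rot: [[-0.994, 0.114, 0.006], [0.114, 0.994, -0.001], [-0.006, -0.001, -1.0]]
ft_force: [0.6, 0.0, 0.3]
finger_gap: 0.0801
gripper_force: 0.0
```

```bash
python3 - <<'E'
from h import *
plan((657,-237,160,173.6),(560,0,200,172),(500,200,230,171.3))
E
```

```text
t 31.6 at [ 659.4 -238.   144.3] yaw 173.5 f [0.6 0.  0.3] gap 80.1 j [0.92, 0.76, -0.95, 1.5, 0.65, 1.21, 1.33]
(657, -237, 160, 173.6) xyz [2.4, 0.7, -15.7] rot [-0.0, 0.4, -0.1]
(560, 0, 200, 172) xyz [125.4, 225.1, -56.6] rot [-0.0, 0.4, 1.5]
(500, 200, 230, 171.3) xyz [207.6, 417.0, -87.2] rot [-0.0, 0.4, 2.2]
```

>>> drive_tool(
  rot=[
    [0,0,0],
    [0,0,0],
    [0,0,0],
    [0,0,0],
    [0,0,0],
    [0,0,0],
    [0,0,0],
    [0,0,2],
    [0,0,2],
    [0,0,2],
    [0,0,2],
    [0,0,2],
    [0,0,2],
    [0,0,2],
    [0,0,2],
    [0,0,2],
    [0,0,2],
    [0,0,2],
    [0,0,2],
    [0,0,2],
  ],
  xyz=[
    [5,10,-10],
    [18,31,-30],
    [36,63,-50],
    [54,95,-70],
    [72,126,-90],
    [90,158,-110],
    [108,189,-126],
    [126,221,-126],
    [144,252,-126],
    [162,284,-126],
    [180,315,-126],
    [198,347,-126],
    [216,378,-126],
    [234,410,-126],
    [252,441,-126],
    [268,470,-126],
    [280,490,-126],
    [286,500,-126],
    [288,504,-126],
    [288,504,-126],
  ],
  gripper=[85,85,85,85,85,85,85,85,85,85,85,85,85,85,85,85,85,85,85,85],
)

```text
time_s: 33.65
position: [0.428, 0.295, 0.2649]
eef_rot: [[-0.989, 0.148, -0.0], [0.148, 0.989, -0.001], [0.0, -0.001, -1.0]]
ft_force: [-0.7, -0.1, 0.2]
finger_gap: 0.0855
gripper_force: 0.0
```

>>> drive_tool(
  rot=[
    [0,0,0],
    [0,0,0],
  ],
  xyz=[
    [0,0,0],
    [0,0,0],
  ],
  gripper=[85,85],
)

```text
time_s: 33.85
position: [0.4292, 0.2938, 0.265]
eef_rot: [[-0.988, 0.151, -0.0], [0.151, 0.988, -0.001], [0.0, -0.001, -1.0]]
ft_force: [0.1, 0.0, 0.2]
finger_gap: 0.0851
gripper_force: 0.0
```

```bash
cat > pl.py <<'E'
from h import *
def plates(cam,z=.014,x0=.30,x1=.64,y0=.10,y1=.48,tag="plate"):
    im,M=snap(cam); s=3; o=ortho(im,M,z,x0,x1,y0,y1,s); h=cv2.cvtColor(o,cv2.COLOR_BGR2HSV).astype(int)
    m=((h[...,2]>138)&(h[...,1]>120)&(h[...,0]<20)).astype(np.uint8)
    m=cv2.morphologyEx(m,cv2.MORPH_CLOSE,np.ones((31,31))); m=cv2.morphologyEx(m,cv2.MORPH_OPEN,np.ones((9,9))); rects(o,m,x1,y1,s,2500,9000,cam); return im,o,m
E
python3 - <<'E'
from pl import *
plan((430,295,270,171))
im,o,m=plates("wrist"); cv2.imwrite("pics/w6.png",im)
cv2.imwrite("pics/o6.png",np.hstack([cv2.resize(o,None,fx=.35,fy=.35),cv2.cvtColor(cv2.resize(m*255,None,fx=.35,fy=.35),cv2.COLOR_GRAY2BGR)]))
h=cv2.cvtColor(o,cv2.COLOR_BGR2HSV); 
for x,y in [(395,335),(412,210),(516,387),(546,247),(460,295)]: print(h[int((640-x)*3),int((480-y)*3)])
plates("top")
E
```

```text
t 33.9 at [429.2 293.8 265. ] yaw 171.3 f [0.1 0.  0.2] gap 85.1 j [0.4, 0.33, -1.26, 1.83, 0.34, 1.23, 0.46]
(430, 295, 270, 171) xyz [-0.6, 1.3, -5.0] rot [-0.0, -0.0, 0.3]
[ 13 133 215]
[ 12 132 215]
[ 12 133 213]
[ 12 133 214]
[ 12 129 154]
top centroid [388.2 331.8] rect [395.1 334.9] size [81.6 66.2] ang 166.7
top centroid [412.5 209.8] rect [412.3 209.5] size [82.9 68.2] ang 19.8
top centroid [517.7 384.9] rect [515.8 386.6] size [82.2 66.8] ang 169.1
top centroid [551.6 252.4] rect [546.3 247.2] size [81.1 67.3] ang 171.5
```

```bash
sed -i 's/tag="plate"):/V=185):\n    V=V if cam=="wrist" else 138/; s/h\[...,2\]>138/h[...,2]>V/; s/(h\[...,1\]>120)/(h[...,1]>110)/' pl.py
python3 - <<'E'
from pl import *
plates("wrist")
E
```

```text
wrist centroid [396.4 335.4] rect [396.4 335.5] size [80.  66.1] ang 166.3
wrist centroid [413.7 210.3] rect [413.8 210.4] size [80.3 65.7] ang 20.1
wrist centroid [517.3 387.2] rect [517.6 387.4] size [80.  65.7] ang 169.4
wrist centroid [552.5 253. ] rect [547.2 247.7] size [79.9 65.6] ang 171.3
```

>>> drive_tool(
  rot=[
    [0,0,1],
    [0,0,2.5],
    [0,0,4],
    [0,0,5],
    [0,0,5],
    [0,0,5],
    [0,0,5],
    [0,0,5],
    [0,0,5],
    [0,0,5],
    [0,0,5],
    [0,0,5],
  ],
  xyz=[
    [8,8,25],
    [18,18,60],
    [29,28,95],
    [39,36,130],
    [39,36,160],
    [39,36,180],
    [39,36,195],
    [39,36,204],
    [39,36,207],
    [39,36,207],
    [39,36,207],
    [39,36,207],
  ],
  gripper=[85,85,85,85,85,85,85,85,85,85,85,85],
)

```text
time_s: 35.2
position: [0.3958, 0.3373, 0.0593]
eef_rot: [[-0.972, 0.234, 0.002], [0.234, 0.972, 0.001], [-0.001, 0.002, -1.0]]
ft_force: [-0.5, -0.5, 0.5]
finger_gap: 0.0848
gripper_force: 0.0
```

```bash
python3 - <<'E'
from pl import *
plan((396.4,335.5,-5,166.3))
E
```

```text
t 35.2 at [395.8 337.3  59.3] yaw 166.5 f [-0.5 -0.5  0.5] gap 84.8 j [0.04, 0.59, -0.98, 2.0, 0.64, 0.89, 0.04]
(396.4, 335.5, -5, 166.3) xyz [-1.0, -1.7, 64.3] rot [0.1, 0.1, 0.2]
```

>>> drive_tool(
  rot=[
    [0,0,0],
    [0,0,0],
    [0,0,0],
    [0,0,0],
    [0,0,0],
    [0,0,0],
    [0,0,0],
    [0,0,0],
    [0,0,0],
    [0,0,0],
    [0,0,0],
    [0,0,0],
  ],
  xyz=[
    [-1,-1.7,15],
    [-1,-1.7,32],
    [-1,-1.7,47],
    [-1,-1.7,57],
    [-1,-1.7,62],
    [-1,-1.7,64],
    [-1,-1.7,64],
    [-1,-1.7,64],
    [-1,-1.7,64],
    [-1,-1.7,64],
    [-1,-1.7,64],
    [-1,-1.7,64],
  ],
  gripper=[85,85,85,85,85,85,85,60,60,60,60,60],
  grip_force=40,
)

```text
time_s: 36.4
position: [0.3962, 0.3356, -0.0049]
eef_rot: [[-0.972, 0.234, 0.001], [0.234, 0.972, 0.001], [-0.001, 0.001, -1.0]]
ft_force: [-0.5, 0.3, 6.3]
finger_gap: 0.0649
gripper_force: 45.8
```

```bash
python3 - <<'E'
from pl import *
s=robot.get_state(); print(s["gripper_force"],np.round(s["moment"],3))
plan((433,-23,120,174.1))
E
```

```text
45.80993950366974 [-0.072  0.08   0.016]
t 36.4 at [396.2 335.6  -4.9] yaw 166.5 f [-0.5  0.3  6.3] gap 64.9 j [-0.04, 0.68, -0.88, 2.02, 0.75, 0.8, -0.04]
(433, -23, 120, 174.1) xyz [-119.8, -339.8, -125.2] rot [0.1, 0.1, -7.6]
```

>>> drive_tool(
  rot=[
    [0,0,0],
    [0,0,0],
    [0,0,0],
    [0,0,0],
    [0,0,-0.5],
    [0,0,-1],
    [0,0,-2],
    [0,0,-3],
    [0,0,-4],
    [0,0,-5],
    [0,0,-6],
    [0,0,-7],
    [0,0,-7.6],
    [0,0,-7.6],
    [0,0,-7.6],
    [0,0,-7.6],
    [0,0,-7.6],
    [0,0,-7.6],
    [0,0,-7.6],
    [0,0,-7.6],
  ],
  xyz=[
    [0,0,-6],
    [0,0,-20],
    [0,0,-40],
    [-2,-6,-62],
    [-7,-20,-84],
    [-15,-42,-104],
    [-24,-68,-118],
    [-34,-96,-125],
    [-44,-125,-125],
    [-54,-153,-125],
    [-64,-181,-125],
    [-74,-210,-125],
    [-84,-238,-125],
    [-94,-266,-125],
    [-103,-292,-125],
    [-110,-312,-125],
    [-115,-326,-125],
    [-118,-335,-125],
    [-120,-340,-125],
    [-120,-340,-125],
  ],
  gripper=[60,60,60,60,60,60,60,60,60,60,60,60,60,60,60,60,60,60,60,60],
)

```text
time_s: 38.4
position: [0.4327, -0.024, 0.1194]
eef_rot: [[-0.995, 0.104, -0.0], [0.104, 0.995, -0.0], [-0.0, -0.0, -1.0]]
ft_force: [-0.7, -0.3, -1.4]
finger_gap: 0.0648
gripper_force: 45.1
```

>>> drive_tool(
  rot=[
    [0,0,0],
    [0,0,0],
    [0,0,0],
  ],
  xyz=[
    [0,0,0],
    [0,0,0],
    [0,0,0],
  ],
  gripper=[60,60,60],
)

```text
time_s: 38.7
position: [0.4327, -0.0229, 0.1193]
eef_rot: [[-0.995, 0.102, 0.0], [0.102, 0.995, 0.0], [-0.0, 0.0, -1.0]]
ft_force: [0.5, -0.8, -1.7]
finger_gap: 0.0648
gripper_force: 45.1
```

```bash
python3 - <<'E'
from pl import *
plan((433,-23,3.5,174.1))
im,M=snap("wrist"); o=ortho(im,M,.008,.34,.52,-.12,.08,3); cv2.imwrite("pics/w7.png",np.hstack([cv2.resize(im,(400,300)),cv2.resize(grid(o,.52,.08,3,20),(334,300))]))
E
```

```text
t 38.7 at [432.7 -22.9 119.3] yaw 174.2 f [ 0.5 -0.8 -1.7] gap 64.8 j [1.08, 0.36, -1.22, 2.15, 0.43, 0.91, 1.07]
(433, -23, 3.5, 174.1) xyz [-0.3, -0.1, 115.8] rot [0.0, 0.0, 0.1]
```

View pics/w7.png

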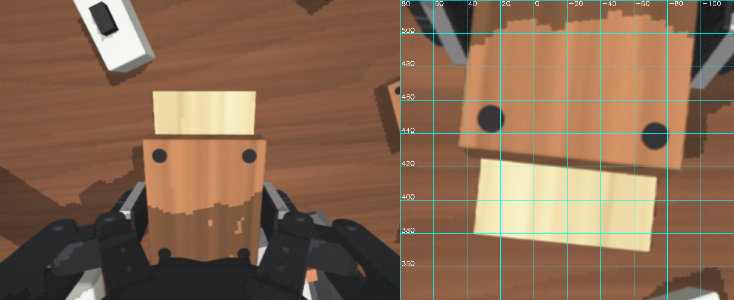

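The plate is held square, and the board's near edge (right half, (474,234) to (650,251)) puts its centre at about (434,-23). Lowering.

>>> drive_tool(
  rot=[
    [0,0,0],
    [0,0,0],
    [0,0,0],
    [0,0,0],
    [0,0,0],
    [0,0,0],
    [0,0,0],
    [0,0,0],
    [0,0,0],
    [0,0,0],
    [0,0,0],
    [0,0,0],
    [0,0,0],
    [0,0,0],
    [0,0,0],
    [0,0,0],
    [0,0,0],
    [0,0,0],
    [0,0,0],
    [0,0,0],
  ],
  xyz=[
    [-1,0,15],
    [-1,0,36],
    [-1,0,58],
    [-1,0,78],
    [-1,0,95],
    [-1,0,106],
    [-1,0,112],
    [-1,0,114],
    [-1,0,115.5],
    [-1,0,115.5],
    [-1,0,115.5],
    [-1,0,115.5],
    [-1,0,115.5],
    [-1,0,115.5],
    [-1,0,110],
    [-1,0,90],
    [-1,0,60],
    [-1,0,30],
    [-1,0,0],
    [-1,0,0],
  ],
  gripper=[60,60,60,60,60,60,60,60,60,60,60,84,84,84,84,84,84,84,84,84],
)

```text
time_s: 40.75
position: [0.4371, -0.0238, 0.1229]
eef_rot: [[-0.995, 0.104, 0.008], [0.104, 0.995, -0.002], [-0.008, -0.001, -1.0]]
ft_force: [0.7, 0.1, 0.3]
finger_gap: 0.0841
gripper_force: 0.0
```

```bash
python3 - <<'E'
from pl import *
plates("top")
plates("wrist",z=.022,x0=.36,x1=.50,y0=-.1,y1=.05)
plan((413.8,210.4,60,200.1))
E
```

```text
top centroid [412.5 209.8] rect [412.3 209.7] size [82.8 68.1] ang 19.9
top centroid [515.8 386.8] rect [515.7 386.7] size [82.1 67. ] ang 169.1
top centroid [546.2 247.2] rect [546.2 247.1] size [81.4 67.5] ang 171.3
wrist centroid [433.4 -23.6] rect [435.  -23.6] size [79.1 65.4] ang 174.1
t 40.9 at [434.1 -24.3 119.9] yaw 174.0 f [-0.9 -0.3 -1.1] gap 83.8 j [1.07, 0.35, -1.22, 2.15, 0.43, 0.91, 1.07]
(413.8, 210.4, 60, 200.1) xyz [44.7, 231.4, 59.5] rot [-0.1, 0.1, -26.1]
```

>>> drive_tool(
  rot=[
    [0,0,-2],
    [0,0,-5],
    [0,0,-9],
    [0,0,-13],
    [0,0,-17],
    [0,0,-21],
    [0,0,-24],
    [0,0,-26],
    [0,0,-26],
    [0,0,-26],
    [0,0,-26],
    [0,0,-26],
    [0,0,-26],
  ],
  xyz=[
    [2,10,0],
    [7,35,0],
    [13,67,0],
    [20,103,5],
    [27,139,12],
    [33,173,24],
    [39,202,38],
    [43,222,50],
    [45,231,58],
    [45,231,60],
    [45,231,60],
    [45,231,60],
    [45,231,60],
  ],
  gripper=[85,85,85,85,85,85,85,85,85,85,85,85,85],
)

```text
time_s: 42.15
position: [0.4132, 0.2096, 0.0594]
eef_rot: [[-0.94, -0.342, 0.0], [-0.342, 0.94, -0.001], [-0.0, -0.001, -1.0]]
ft_force: [-0.4, -0.1, -0.9]
finger_gap: 0.0846
gripper_force: 0.0
```

```bash
python3 -c "
from h import *
plan((413.8,210.4,-3.5,200.1))"
```

```text
t 42.1 at [413.2 209.6  59.4] yaw -160.0 f [-0.4 -0.1 -0.9] gap 84.6 j [0.42, 0.56, -1.12, 2.12, 0.67, 0.88, 0.81]
(413.8, 210.4, -3.5, 200.1) xyz [-0.8, 0.5, 62.9] rot [-0.0, 0.0, -0.1]
```

>>> drive_tool(
  rot=[
    [0,0,0],
    [0,0,0],
    [0,0,0],
    [0,0,0],
    [0,0,0],
    [0,0,0],
    [0,0,0],
    [0,0,0],
    [0,0,0],
    [0,0,0],
    [0,0,0],
    [0,0,0],
  ],
  xyz=[
    [-1,0.5,15],
    [-1,0.5,32],
    [-1,0.5,47],
    [-1,0.5,57],
    [-1,0.5,61],
    [-1,0.5,63],
    [-1,0.5,63],
    [-1,0.5,63],
    [-1,0.5,63],
    [-1,0.5,63],
    [-1,0.5,63],
    [-1,0.5,63],
  ],
  gripper=[85,85,85,85,85,85,85,60,60,60,60,60],
)

```text
time_s: 43.35
position: [0.4142, 0.2116, -0.0029]
eef_rot: [[-0.939, -0.343, 0.001], [-0.343, 0.939, -0.0], [-0.001, -0.001, -1.0]]
ft_force: [-1.6, -0.7, 6.8]
finger_gap: 0.0646
gripper_force: 44.8
```

>>> drive_tool(
  rot=[
    [0,0,0],
    [0,0,0],
    [0,0,0],
    [0,0,1],
    [0,0,3],
    [0,0,6],
    [0,0,10],
    [0,0,14],
    [0,0,18],
    [0,0,22],
    [0,0,25],
    [0,0,26],
    [0,0,26],
    [0,0,26],
    [0,0,26],
    [0,0,26],
    [0,0,26],
    [0,0,26],
  ],
  xyz=[
    [0,0,-6],
    [0,0,-20],
    [0,0,-40],
    [2,-6,-62],
    [5,-20,-84],
    [11,-42,-104],
    [18,-68,-118],
    [25,-94,-125],
    [32,-120,-125],
    [39,-146,-125],
    [46,-172,-125],
    [52,-195,-125],
    [56,-211,-125],
    [59,-221,-125],
    [61,-227,-125],
    [61,-227,-125],
    [61,-227,-125],
    [61,-227,-125],
  ],
  gripper=[60,60,60,60,60,60,60,60,60,60,60,60,60,60,60,60,60,60],
)

```text
time_s: 45.15
position: [0.4342, -0.0216, 0.1214]
eef_rot: [[-0.995, 0.101, 0.0], [0.101, 0.995, 0.0], [-0.0, 0.0, -1.0]]
ft_force: [1.1, 0.0, -1.7]
finger_gap: 0.0653
gripper_force: 44.7
```

```bash
python3 -c "
from h import *
plan((434.4,-23.5,19,174.1))"
```

```text
t 45.1 at [434.2 -21.6 121.4] yaw 174.2 f [ 1.1  0.  -1.7] gap 65.3 j [1.07, 0.35, -1.22, 2.15, 0.42, 0.91, 1.07]
(434.4, -23.5, 19, 174.1) xyz [-0.4, -1.9, 102.4] rot [0.0, 0.0, 0.1]
```

>>> drive_tool(
  rot=[
    [0,0,0],
    [0,0,0],
    [0,0,0],
    [0,0,0],
    [0,0,0],
    [0,0,0],
    [0,0,0],
    [0,0,0],
    [0,0,0],
    [0,0,0],
    [0,0,0],
    [0,0,0],
    [0,0,0],
    [0,0,0],
    [0,0,0],
    [0,0,0],
    [0,0,0],
    [0,0,0],
    [0,0,0],
    [0,0,0],
  ],
  xyz=[
    [0,-2,15],
    [0,-2,36],
    [0,-2,56],
    [0,-2,72],
    [0,-2,85],
    [0,-2,94],
    [0,-2,99],
    [0,-2,101],
    [0,-2,102],
    [0,-2,102],
    [0,-2,102],
    [0,-2,102],
    [0,-2,102],
    [0,-2,102],
    [0,-2,98],
    [0,-2,80],
    [0,-2,50],
    [0,-2,20],
    [0,-2,0],
    [0,-2,0],
  ],
  gripper=[60,60,60,60,60,60,60,60,60,60,60,84,84,84,84,84,84,84,84,84],
)

```text
time_s: 47.15
position: [0.4366, -0.0248, 0.124]
eef_rot: [[-0.995, 0.103, 0.006], [0.103, 0.995, -0.002], [-0.006, -0.001, -1.0]]
ft_force: [0.8, -0.8, 0.3]
finger_gap: 0.0841
gripper_force: 0.0
```

```bash
python3 - <<'E'
from pl import *
plates("top")
plates("wrist",z=.036,x0=.36,x1=.50,y0=-.1,y1=.05)
plan((547.2,247.6,60,171.4))
E
```

```text
top centroid [515.8 386.8] rect [515.7 386.6] size [82.1 66.9] ang 169.0
top centroid [546.2 247.2] rect [546.2 247.1] size [81.6 67.6] ang 171.5
wrist centroid [431.3 -24.2] rect [433.5 -24.5] size [79.4 65.4] ang 174.1
t 47.2 at [434.  -25.2 121.5] yaw 174.0 f [-0.1 -0.4 -1.1] gap 84.1 j [1.07, 0.35, -1.21, 2.15, 0.42, 0.91, 1.08]
(547.2, 247.6, 60, 171.4) xyz [-84.2, 283.1, 61.3] rot [-0.1, 0.0, 2.6]
```

Two plates are flush, about 1 mm apart. Next is the plate at (547,248).

>>> drive_tool(
  rot=[
    [0,0,0],
    [0,0,1],
    [0,0,2],
    [0,0,2.6],
    [0,0,2.6],
    [0,0,2.6],
    [0,0,2.6],
    [0,0,2.6],
    [0,0,2.6],
    [0,0,2.6],
    [0,0,2.6],
    [0,0,2.6],
    [0,0,2.6],
    [0,0,2.6],
  ],
  xyz=[
    [-3,10,0],
    [-10,35,0],
    [-20,67,0],
    [-31,103,0],
    [-42,142,4],
    [-54,181,12],
    [-65,218,22],
    [-75,252,36],
    [-81,273,50],
    [-84,283,58],
    [-84,283,61],
    [-84,283,61],
    [-84,283,61],
    [-84,283,61],
  ],
  gripper=[85,85,85,85,85,85,85,85,85,85,85,85,85,85],
)

```text
time_s: 48.65
position: [0.5473, 0.2463, 0.0608]
eef_rot: [[-0.989, 0.15, 0.001], [0.15, 0.989, -0.001], [-0.001, -0.001, -1.0]]
ft_force: [-0.1, 0.1, 0.5]
finger_gap: 0.0852
gripper_force: 0.0
```

```bash
python3 -c "
from h import *
plan((547.2,247.6,-2.5,171.4))
plan((434.2,-23.8,130,174.1),frm=(547.2,247.6,-2.5,171.4))"
```

```text
t 48.6 at [547.3 246.3  60.8] yaw 171.3 f [-0.1  0.1  0.5] gap 85.2 j [0.23, 0.71, -0.94, 1.81, 0.68, 0.99, 0.43]
(547.2, 247.6, -2.5, 171.4) xyz [0.4, 1.3, 63.3] rot [-0.0, 0.1, -0.1]
(434.2, -23.8, 130, 174.1) xyz [71.1, -285.2, -132.5] rot [0.0, 0.0, -2.7]
```

>>> drive_tool(
  rot=[
    [0,0,0],
    [0,0,0],
    [0,0,0],
    [0,0,0],
    [0,0,0],
    [0,0,0],
    [0,0,0],
    [0,0,0],
    [0,0,0],
    [0,0,0],
    [0,0,0],
    [0,0,0],
  ],
  xyz=[
    [0,1.3,15],
    [0,1.3,32],
    [0,1.3,47],
    [0,1.3,57],
    [0,1.3,61],
    [0,1.3,63],
    [0,1.3,63],
    [0,1.3,63],
    [0,1.3,63],
    [0,1.3,63],
    [0,1.3,63],
    [0,1.3,63],
  ],
  gripper=[85,85,85,85,85,85,85,60,60,60,60,60],
)

```text
time_s: 49.85
position: [0.5478, 0.2499, -0.0017]
eef_rot: [[-0.989, 0.148, 0.002], [0.148, 0.989, 0.001], [-0.002, 0.001, -1.0]]
ft_force: [-1.2, -0.3, 4.6]
finger_gap: 0.0646
gripper_force: 46.0
```

>>> drive_tool(
  rot=[
    [0,0,0],
    [0,0,0],
    [0,0,0],
    [0,0,0],
    [0,0,-1],
    [0,0,-2],
    [0,0,-2.7],
    [0,0,-2.7],
    [0,0,-2.7],
    [0,0,-2.7],
    [0,0,-2.7],
    [0,0,-2.7],
    [0,0,-2.7],
    [0,0,-2.7],
    [0,0,-2.7],
    [0,0,-2.7],
    [0,0,-2.7],
    [0,0,-2.7],
    [0,0,-2.7],
    [0,0,-2.7],
  ],
  xyz=[
    [0,0,-6],
    [0,0,-20],
    [0,0,-40],
    [2,-6,-62],
    [5,-20,-84],
    [11,-42,-104],
    [17,-68,-120],
    [24,-96,-130],
    [31,-125,-132],
    [38,-153,-132],
    [46,-182,-132],
    [52,-208,-132],
    [58,-232,-132],
    [63,-252,-132],
    [67,-268,-132],
    [70,-279,-132],
    [71,-285,-132],
    [71,-285,-132],
    [71,-285,-132],
    [71,-285,-132],
  ],
  gripper=[60,60,60,60,60,60,60,60,60,60,60,60,60,60,60,60,60,60,60,60],
)

```text
time_s: 51.85
position: [0.4349, -0.0211, 0.1297]
eef_rot: [[-0.995, 0.1, 0.001], [0.1, 0.995, 0.0], [-0.001, 0.0, -1.0]]
ft_force: [-0.1, -0.3, -0.6]
finger_gap: 0.065
gripper_force: 45.3
```

```bash
python3 -c "
from h import *
plan((434.2,-23.8,33.5,174.1))"
```

```text
t 51.9 at [434.9 -21.1 129.7] yaw 174.3 f [-0.1 -0.3 -0.6] gap 65.0 j [1.08, 0.34, -1.24, 2.14, 0.4, 0.92, 1.09]
(434.2, -23.8, 33.5, 174.1) xyz [0.5, -2.8, 96.2] rot [0.0, 0.0, 0.2]
```

>>> drive_tool(
  rot=[
    [0,0,0],
    [0,0,0],
    [0,0,0],
    [0,0,0],
    [0,0,0],
    [0,0,0],
    [0,0,0],
    [0,0,0],
    [0,0,0],
    [0,0,0],
    [0,0,0],
    [0,0,0],
    [0,0,0],
    [0,0,0],
    [0,0,0],
    [0,0,0],
    [0,0,0],
    [0,0,0],
    [0,0,0],
    [0,0,0],
  ],
  xyz=[
    [0.5,-2.8,15],
    [0.5,-2.8,34],
    [0.5,-2.8,52],
    [0.5,-2.8,67],
    [0.5,-2.8,79],
    [0.5,-2.8,87],
    [0.5,-2.8,92],
    [0.5,-2.8,94],
    [0.5,-2.8,95],
    [0.5,-2.8,95],
    [0.5,-2.8,95],
    [0.5,-2.8,95],
    [0.5,-2.8,95],
    [0.5,-2.8,95],
    [0.5,-2.8,91],
    [0.5,-2.8,75],
    [0.5,-2.8,50],
    [0.5,-2.8,20],
    [0.5,-2.8,0],
    [0.5,-2.8,0],
  ],
  gripper=[60,60,60,60,60,60,60,60,60,60,60,84,84,84,84,84,84,84,84,84],
)

```text
time_s: 53.85
position: [0.4363, -0.0247, 0.132]
eef_rot: [[-0.995, 0.102, 0.006], [0.102, 0.995, -0.002], [-0.006, -0.001, -1.0]]
ft_force: [0.1, 0.3, -0.1]
finger_gap: 0.0837
gripper_force: 0.0
```

```bash
python3 - <<'E'
from pl import *
plates("top")
plates("wrist",z=.050,x0=.36,x1=.50,y0=-.1,y1=.05)
plan((517.5,387.3,60,169.4))
E
```

```text
top centroid [515.8 386.8] rect [515.7 386.6] size [82.1 67.1] ang 168.9
wrist centroid [430.4 -24.3] rect [434.3 -24.5] size [79.6 65.6] ang 174.5
t 54.0 at [433.8 -25.1 129.5] yaw 174.1 f [-0.9  0.2 -0.3] gap 83.5 j [1.09, 0.33, -1.23, 2.15, 0.4, 0.92, 1.1]
(517.5, 387.3, 60, 169.4) xyz [-41.2, 418.9, 69.1] rot [-0.1, 0.0, 4.7]
```

>>> drive_tool(
  rot=[
    [0,0,0],
    [0,0,1],
    [0,0,2],
    [0,0,3],
    [0,0,4],
    [0,0,4.7],
    [0,0,4.7],
    [0,0,4.7],
    [0,0,4.7],
    [0,0,4.7],
    [0,0,4.7],
    [0,0,4.7],
    [0,0,4.7],
    [0,0,4.7],
    [0,0,4.7],
    [0,0,4.7],
    [0,0,4.7],
  ],
  xyz=[
    [-1,10,0],
    [-3,35,0],
    [-7,70,0],
    [-11,108,0],
    [-15,148,0],
    [-19,190,0],
    [-23,232,4],
    [-27,274,10],
    [-31,314,18],
    [-35,352,30],
    [-38,385,45],
    [-40,407,58],
    [-41,418,66],
    [-41,420,69],
    [-41,420,69],
    [-41,420,69],
    [-41,420,69],
  ],
  gripper=[85,85,85,85,85,85,85,85,85,85,85,85,85,85,85,85,85],
)

```text
time_s: 55.65
position: [0.5181, 0.3874, 0.0609]
eef_rot: [[-0.983, 0.185, 0.001], [0.185, 0.983, -0.001], [-0.001, -0.0, -1.0]]
ft_force: [-0.4, 0.4, -0.1]
finger_gap: 0.0848
gripper_force: 0.0
```

```bash
python3 -c "
from h import *
plan((517.5,387.3,-2.5,169.4))
plan((434.2,-24.2,140,174.1),frm=(517.5,387.3,-2.5,169.4))"
```

```text
t 55.6 at [518.1 387.4  60.9] yaw 169.4 f [-0.4  0.4 -0.1] gap 84.8 j [-0.04, 0.77, -0.91, 1.69, 0.7, 1.04, 0.19]
(517.5, 387.3, -2.5, 169.4) xyz [0.6, -0.2, 63.4] rot [-0.0, 0.1, -0.0]
(434.2, -24.2, 140, 174.1) xyz [6.2, -419.8, -142.5] rot [0.0, 0.0, -4.7]
```

>>> drive_tool(
  rot=[
    [0,0,0],
    [0,0,0],
    [0,0,0],
    [0,0,0],
    [0,0,0],
    [0,0,0],
    [0,0,0],
    [0,0,0],
    [0,0,0],
    [0,0,0],
    [0,0,0],
    [0,0,0],
  ],
  xyz=[
    [0.6,0,15],
    [0.6,0,32],
    [0.6,0,47],
    [0.6,0,57],
    [0.6,0,61],
    [0.6,0,63],
    [0.6,0,63],
    [0.6,0,63],
    [0.6,0,63],
    [0.6,0,63],
    [0.6,0,63],
    [0.6,0,63],
  ],
  gripper=[85,85,85,85,85,85,85,60,60,60,60,60],
)

```text
time_s: 56.85
position: [0.5172, 0.3898, -0.0016]
eef_rot: [[-0.983, 0.183, 0.002], [0.183, 0.983, 0.001], [-0.001, 0.002, -1.0]]
ft_force: [0.7, -0.6, 4.6]
finger_gap: 0.0648
gripper_force: 46.3
```

>>> drive_tool(
  rot=[
    [0,0,0],
    [0,0,0],
    [0,0,0],
    [0,0,0],
    [0,0,-1],
    [0,0,-2],
    [0,0,-3],
    [0,0,-4],
    [0,0,-4.7],
    [0,0,-4.7],
    [0,0,-4.7],
    [0,0,-4.7],
    [0,0,-4.7],
    [0,0,-4.7],
    [0,0,-4.7],
    [0,0,-4.7],
    [0,0,-4.7],
    [0,0,-4.7],
    [0,0,-4.7],
    [0,0,-4.7],
  ],
  xyz=[
    [0,0,-6],
    [0,0,-20],
    [0,0,-40],
    [0,-8,-62],
    [0,-24,-84],
    [1,-48,-106],
    [1,-78,-124],
    [2,-112,-136],
    [2,-147,-142],
    [3,-182,-142],
    [3,-217,-142],
    [4,-252,-142],
    [4,-286,-142],
    [5,-318,-142],
    [5,-348,-142],
    [6,-374,-142],
    [6,-396,-142],
    [6,-411,-142],
    [6,-420,-142],
    [6,-420,-142],
  ],
  gripper=[60,60,60,60,60,60,60,60,60,60,60,60,60,60,60,60,60,60,60,60],
)

```text
time_s: 58.85
position: [0.4338, -0.024, 0.1397]
eef_rot: [[-0.995, 0.104, 0.0], [0.104, 0.995, -0.002], [-0.001, -0.002, -1.0]]
ft_force: [-0.4, 0.5, -1.2]
finger_gap: 0.0648
gripper_force: 45.6
```

>>> drive_tool(
  rot=[
    [0,0,0],
    [0,0,0],
    [0,0,0],
  ],
  xyz=[
    [0,0,0],
    [0,0,0],
    [0,0,0],
  ],
  gripper=[60,60,60],
)

```text
time_s: 59.15
position: [0.4341, -0.0216, 0.1395]
eef_rot: [[-0.995, 0.099, 0.0], [0.099, 0.995, 0.0], [-0.0, 0.0, -1.0]]
ft_force: [0.6, 0.1, -0.9]
finger_gap: 0.0645
gripper_force: 45.6
```

```bash
python3 -c "
from h import *
plan((434.2,-24.2,48,174.1))"
```

```text
t 59.1 at [434.1 -21.6 139.5] yaw 174.3 f [ 0.6  0.1 -0.9] gap 64.5 j [1.12, 0.32, -1.27, 2.14, 0.38, 0.94, 1.11]
(434.2, -24.2, 48, 174.1) xyz [-0.3, -2.6, 91.5] rot [0.0, 0.0, 0.2]
```

>>> drive_tool(
  rot=[
    [0,0,0],
    [0,0,0],
    [0,0,0],
    [0,0,0],
    [0,0,0],
    [0,0,0],
    [0,0,0],
    [0,0,0],
    [0,0,0],
    [0,0,0],
    [0,0,0],
    [0,0,0],
    [0,0,0],
    [0,0,0],
    [0,0,0],
    [0,0,0],
    [0,0,0],
    [0,0,0],
    [0,0,0],
    [0,0,0],
  ],
  xyz=[
    [0,-2.6,15],
    [0,-2.6,33],
    [0,-2.6,50],
    [0,-2.6,64],
    [0,-2.6,76],
    [0,-2.6,84],
    [0,-2.6,89],
    [0,-2.6,90.5],
    [0,-2.6,91],
    [0,-2.6,91],
    [0,-2.6,91],
    [0,-2.6,91],
    [0,-2.6,91],
    [0,-2.6,91],
    [0,-2.6,88],
    [0,-2.6,74],
    [0,-2.6,50],
    [0,-2.6,20],
    [0,-2.6,-10],
    [0,-2.6,-30],
  ],
  gripper=[60,60,60,60,60,60,60,60,60,60,60,84,84,84,84,84,84,84,84,84],
)

```text
time_s: 61.15
position: [0.4345, -0.025, 0.1712]
eef_rot: [[-0.995, 0.101, 0.002], [0.101, 0.995, -0.001], [-0.002, -0.0, -1.0]]
ft_force: [-0.7, -0.2, 0.4]
finger_gap: 0.0836
gripper_force: 0.0
```

>>> drive_tool(
  rot=[
    [0,0,0],
    [0,0,0],
    [0,0,0],
    [0,0,0],
    [0,0,0],
    [0,0,0],
    [0,0,0],
    [0,0,0],
    [0,0,0],
    [0,0,0],
    [0,0,0],
    [0,0,0],
  ],
  xyz=[
    [0,10,-10],
    [0,30,-30],
    [0,60,-50],
    [0,95,-60],
    [0,135,-60],
    [0,175,-60],
    [0,215,-60],
    [0,255,-60],
    [0,285,-60],
    [0,305,-60],
    [0,310,-60],
    [0,310,-60],
  ],
  gripper=[84,84,84,84,84,84,84,84,84,84,84,84],
)

```text
time_s: 62.35
position: [0.4641, 0.284, 0.2288]
eef_rot: [[-0.995, 0.099, -0.001], [0.099, 0.995, -0.0], [0.001, -0.0, -1.0]]
ft_force: [-0.7, -0.3, -0.2]
finger_gap: 0.0841
gripper_force: 0.0
```

```bash
python3 - <<'E'
from pl import *
plan((434,-24,200,174))
im,M=snap("top"); cv2.imwrite("pics/t9.png",im); t,_=snap("side")
plates("top",z=.064,x0=.36,x1=.50,y0=-.1,y1=.05)
o=ortho(im,M,.064,.36,.75,-.3,.13,1.0)
cv2.imwrite("pics/f9.png",np.hstack([cv2.resize(grid(ortho(im,M,.064,.36,.75,-.3,.13,1),.75,.13,1),(400,362)),cv2.resize(t[130:310,200:400],(400,362))]))
E
```

```text
t 62.4 at [464.1 284.  228.8] yaw 174.3 f [-0.7 -0.3 -0.2] gap 84.1 j [0.36, 0.43, -1.2, 1.81, 0.43, 1.19, 0.5]
(434, -24, 200, 174) xyz [-0.6, -309.4, 28.9] rot [-0.0, -0.1, 0.3]
top centroid [435.3 -32.7] rect [429.1 -32.7] size [117.5  84.6] ang 174.3
```

View pics/f9.png

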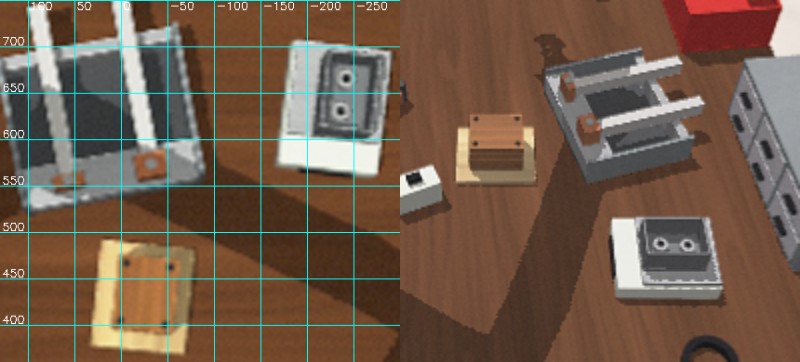

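The pile, both bars and the box look right. I check the box position numerically in a close crop.

```bash
python3 - <<'E'
from h import *
im=cv2.imread("pics/t9.png"); M=model("top")
a=grid(ortho(im,M,.080,.57,.73,-.32,-.16,2.4),.73,-.16,2.4,20); b=grid(ortho(im,M,.038,.57,.73,-.32,-.16,2.4),.73,-.16,2.4,20)
cv2.imwrite("pics/f10.png",np.hstack([a,b]))
E
```

```text
(no output)
```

View pics/f10.png

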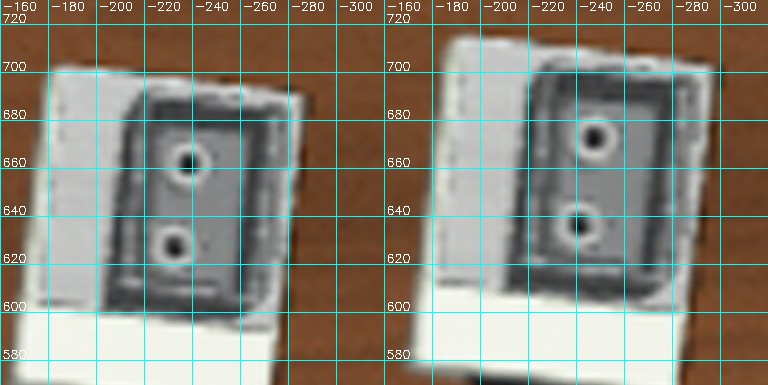

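The box centre is at about (651,-242) against the platform's (657,-238), 8 mm off and within the 20 mm allowed, with both nuts inside. Handing in.

```bash
python3 -c "
from station import order
print(order.close_job())"
```

```text
the job is handed in; nothing more can be done
None
```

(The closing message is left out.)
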